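# Lock the tilted index table on its station and hang the inspection lamp

## Task

Set the brass part up for inspection: turn the tilted index plate by its black knob until the hole in its red ear lies over the hole in the yellow lug, then take the red-handled locking pin from the wooden block and push it through both until its collar is fully down on the ear. Then hook the lamp onto the bar to one side, clear of the pin, with its lens towards the part, slide it along the bar to the green mark and let go. Do not press on the brass part or disturb the jar, the dish or the nut driver.

Things in the scene. Friction and masses are not known exactly. Their poses are not given: they have to be found in the camera images.
- fixture: inspection fixture, fixed on the bench: steel baseplate 265 x 290 x 12 mm, a grey head leaning 30 degrees towards the robot (-x) with the index plate, and two posts behind (+x) carrying the lamp bar. Origin under the plate's centre, at bench height; x away from the robot, y along the bar, z up. The yellow lug (34 x 30 x 12 mm, through hole 11.5 mm) is fixed to the head, uphill of the plate.
- lock_hole (a point): where the underside of the pin's collar belongs: on the axis of the yellow lug's hole, 11 mm above the lug, level with the index plate's upper face. Fixed to the head. z: along the hole and the plate's axis, 30 degrees from vertical, up and back to the robot; x: uphill, straight away from the plate's axis, which passes 76 mm away in -x; y: sideways. Free space below the lug.
- index_plate (a joint): angle (rad) of the index plate about its tilted axis: 0 = hole of the red ear exactly over the lug's hole, positive = counter-clockwise seen from above. Turns -0.5 to 1.5, starts at 0.45 to 1.1. Stiff: about 5 N at the knob; stays where it is left. The plate is a disc 128 mm in diameter, 10 mm thick, with three ears (one red) that reach 93 mm from the axis.
- turn_knob (a point): centre of the black round knob by which the plate is turned: 18 mm diameter, 36 mm long along the plate's axis, its ends 18 and 54 mm above the plate's upper face, on a 10 mm stem; 50 mm from the plate's axis, a quarter turn counter-clockwise (from above) of the red ear. Moves with the plate; z along its axis.
- red_ear (a point): centre of the upper mouth of the 11.5 mm hole in the plate's red ear, 76 mm from the plate's axis, on the plate's upper face; moves with the plate, z along its axis.
- part: the brass part, clamped on the middle of the index plate by two steel toe clamps: flanged bush 48 mm in diameter, 18 mm high; the clamps reach 43 mm from the axis and 12 mm high. Origin at the centre of its underside, on the plate's upper face; z along the plate's axis.
- pin_grip (a point): centre of the red handle (18 mm diameter, 41 mm long) of the loose steel locking pin, 70 g; z from tip to handle. Collar 22 mm in diameter, 5 mm thick, its underside 26 mm below this point; shank 10 mm in diameter, 34 mm long, the last 9 mm tapered to 5 mm; tip 60 mm below this point, top 20 mm above. Starts upright in one of the two holes of the wooden block, collar on its top.
- pin_collar (a point): centre of the underside of the pin's collar, on the pin's axis; z as the pin's.
- pin_block_row (a point): centre of the top of the wooden block (100 x 44 mm, 44 mm high, fixed on the bench). Its x axis is the row of the two holes, 30 mm to either side of this point; the pin stands in one, the nut driver in the other.
- driver: bystander: nut driver standing in the block's other hole; black handle 24 mm in diameter with a yellow band, top 100 mm over the bench. Origin at its lower tip, 34 mm below the block's top.
- lamp_grip (a point): centre of the white square grip (24 x 24 mm, 36 mm high) on top of the loose LED lamp (220 g), which starts upright on the bench, its underside 118 mm below this point. Lamp body black, 56 (x) x 60 (y) x 50 mm high; under the grip an aluminium hook, 30 mm wide in y. z up, lens looks to -x, hook opens to +x.
- lamp_hook (a point): where the bar's axis lies when the lamp hangs: 32 mm below lamp_grip, 6 mm under the hook's flat roof. Inside width 18 mm in x, between a back plate on the -x side and a lip on the +x side (6 mm thick, its end 10 mm below this point). The bar gets in below the lip, from +x, through a 26 mm high gap: 10 to 36 mm below this point. Axes as lamp_grip.
- lamp_lens (a point): centre of the round white lens on the -x face of the black lamp housing, 93 mm below and 31 mm to -x of lamp_grip.
- bar_mark (a point): point on the axis of the horizontal steel lamp bar (12 mm diameter, 225 mm over the bench), in the middle of its 14 mm wide green mark. The bar runs along y, free for 113 mm to either side up to the post clamps; z up; -x towards the plate and the robot. The locked pin's handle stands 60 to 102 mm in -x of the mark, its top 38 mm below the bar's axis: a lamp brought in over it would strike it.
- jar: bystander: small glass sample jar, 52 mm in diameter, 75 mm high; origin at the centre of its underside.
- dish: bystander: shallow white sample dish, 90 mm in diameter, 16 mm high; origin at the centre of its underside.
Things that resemble listed ones, but are neither listed nor needed, are in the scene too. There is more than one size of the part that bears pin_grip; the job needs the middle-sized.

How it is judged:
On the way, in this order (a step that is already met when the one before it is completed fails the run):
1. the index plate is turned until the red ear's hole lies over the lug's hole (within 0.06 rad, 4.5 mm) (value of joint index_plate between -0.06 and 0.06 rad), for 0.2 s.
2. the pin is through ear and lug, its collar down on the ear (z of pin_collar in the frame of lock_hole below 0.003 m and distance between pin_collar and lock_hole below 0.005 m and angle between the z axis of pin_collar and the z axis of lock_hole, either way round below 0.12 rad), for 0.2 s.
3. the lamp is hooked on the bar to one side, at least 40 mm from the mark ((y of lamp_hook in the frame of bar_mark above 0.04 m or y of lamp_hook in the frame of bar_mark below -0.04 m) and y of lamp_hook in the frame of bar_mark between -0.105 and 0.105 m and x of lamp_hook in the frame of bar_mark between -0.008 and 0.008 m and z of lamp_hook in the frame of bar_mark below 0.008 m), for 0.1 s.
4. the lamp is slid along the bar to the mark (y of lamp_hook in the frame of bar_mark between -0.012 and 0.012 m and x of lamp_hook in the frame of bar_mark between -0.008 and 0.008 m and z of lamp_hook in the frame of bar_mark below 0.008 m), for 0.1 s.
At the end, for the whole second after the job is handed in: Plate at its station (within 0.04 rad); pin through red ear and yellow lug, collar down on the ear (within 3 mm, 0.12 rad from the hole's axis); lamp hanging free on the bar, upright within 0.3 rad, lens towards the part, its middle within 12 mm of the green mark's middle (all of step 2 and value of joint index_plate between -0.04 and 0.04 rad and y of lamp_hook in the frame of bar_mark between -0.012 and 0.012 m and x of lamp_hook in the frame of bar_mark between -0.008 and 0.008 m and z of lamp_hook in the frame of bar_mark between -0.006 and 0.004 m and angle between lamp_hook's own z axis and vertical below 0.3 rad and x of lamp_lens in the frame of bar_mark below -0.01 m); the robot touches nothing.
It fails at once if something presses on the brass part with more than 4 N (contact force between part and anything else above 4 N).
It fails at once if the jar is moved by more than 20 mm (distance of jar from where it was at the start of the episode above 0.02 m).
It fails at once if the dish is moved by more than 20 mm (distance of dish from where it was at the start of the episode above 0.02 m).
It fails at once if the nut driver is moved by more than 20 mm (distance of driver from where it was at the start of the episode above 0.02 m).
It also fails if it takes over 64 s, if anything falls off the work surface, if the arm or the gripper's body presses on something with over 40 N, if the wrist force passes 120 N, or if a joint passes its speed limit or range.

## Robot

A 6-joint arm with a two-finger parallel gripper is mounted at the origin on the work surface. World frame = base frame: x ahead of the robot, y to its left, z up, the work surface at z = 0. Lengths are in m, angles in rad, forces in N, time in s.
With the tool pointing down it reaches from about 0.275 to 0.975 m from the base axis. Payload 8.4 kg.
Tool frame: the origin (TCP) lies midway between the tips of the shut fingers; the grasp point (between the pads) lies 19 mm behind it; z points along the fingers, y is the line along which they close (so a half turn about z gives the same grasp; the last joint's range is limited). The gripper opens to 92 mm and grips with 3 to 60 N. Pads are 20 mm wide; open, the fingers measure 128 mm over their backs; the gripper's body (75 mm by 189 mm) begins 69 mm behind the grasp point.
Start: joints at [1.169, 0.353, 1.633, -0, 1.155, -0.002], TCP at [0.243, 0.576, 0.215] pointing down, gripper open.
Joint ranges: [-2.63, 2.63], [-0.92, 2.1], [0.06, 2.66], [-1.3, 4.44], [0, 2.69], [-3.02, 3.02]. Speed limits (rad/s): [2.22, 2.22, 2.79, 3.14, 3.14, 3.14].

## Interface

Orientations are given as a unit quaternion [w, x, y, z].
In Python, from rig import r, vision, models gives the robot as it stands. The module is installed in compiled form; this text tells all that it offers.
- The arm moves only by the tool carry_out, never from a script. Its argument "commands" is a list of rows, each an object with "linear": the shift along the world's x, y, z each as a share of 500 mm, from -1 to 1, a list of three; "angular": the turn, a rotation vector about the world's x, y, z each as a share of 360 degrees, from -1 to 1, a list of three; "claw": the opening, from 0 (shut) to 1 (fully open). A call has 1 to 20 rows; each row is the pose to reach, as a shift and turn from the pose commanded when the call began, turning the shorter way round; what a row does not reach only later rows make up. A row lasts 1/8 s, in which the tool goes at most 62.5 mm and 10.7 degrees, less where a joint would pass 70% of its speed; a pose out of reach is approached as far as the arm can. A call with a number of a shift or a turn outside -1 to 1 is refused whole. A call with a gripper value outside its range is refused whole. The fingers move at their own pace and stop on an object; the grip force is fixed at half the most. Time passes only in rows, so rows that repeat a pose let the fingers close. It gives the time, the measured TCP pose, the force, the opening and the grip force at its end, in the units of the state.
- r.sense(): the state, without advancing time (a new reading comes with each control period).
- vision.read_camera(name): name is "scene" or "side" or "wrist"; returns the picture (480x640x3 uint8, red, green, blue); there is no depth.
- vision.camera_info(name): a dict with "vfov" (degrees; the focal length in pixels is half the picture's height over the tangent of half this angle, whatever the lens; pixels are square), "cx", "cy" (the principal point, pixels), "eye" and "orientation" of the camera in the world. Camera axes: x right, y up, looking along -z (the intrinsics and any distortion apply to the point x, -y, -z); pixel columns grow to the right and rows downward; lengths in m; the calibration is good to about 2 mm. A picture is of the moment at which its call begins: read the wrist's pose just before it. camera_info takes no time and is no camera call; for the wrist camera it gives the pose at the moment of the call.
- r.close_job(): hands the job in; it is judged then, once.
Trained networks look in the newest picture that a camera, given by its name, has taken for a name from the list of things; names that differ only in an ending like _2 or _b are one class to them, and where a whole thing is asked for, a point or a joint stands for the part that bears it (a point fixed in the world has none). Each returns a list of dicts, best first, with "p" (0 to 1); they miss things now and then, are a little off and sometimes report something else, mostly with a low value. They report only what shows in the picture. A call takes as long as a camera call. They do not tell look-alikes from the thing itself.
- models.find_in(camera, target): "location" ([column, row] in pixels, amid what is visible of it).
The state is a dict: "t": time; "joint_positions": joint angles; "qd": joint speeds; "joint_efforts": joint torques, N m; "tcp_pos": TCP position; "tool_rot": TCP orientation; "force": force on the tool from outside, world axes, zero at the start; "ft_torque": the same for the moment, N m; "width": opening from 0.0 (shut) to 1.0 (fully open); "gripper_force": force on a finger pad.
Only numpy, scipy, OpenCV 4.12 (cv2) and the standard library are available. Lean on these libraries where they do the work, as an engineer would, in place of code of your own. Each camera call takes 0.05 s, during which the arm holds its last target. There are 200 camera calls.

## Working session

There is one attempt and no reset: what is moved stays moved. The work goes in short steps, Python scripts to look and compute and a tool call to move; the robot and the scene stay as the last step left them, time stands still between calls to the robot, and variables do not carry over. Pictures are saved under pics/ and viewed, at most 10 in all, crops included, and the job is handed in when it is done.

Besides the shell and the picture viewer there is one more tool, called as name(argument=value, ...), one argument or row to a line, values as JSON. carry_out: Moves the arm, as the interface text tells. Its arguments: {"type":"object","properties":{"commands":{"type":"array","items":{"type":"object","properties":{"linear":{"type":"array","items":{"type":"number","minimum":-1,"maximum":1}},"angular":{"type":"array","items":{"type":"number","minimum":-1,"maximum":1}},"claw":{"type":"number"}}}}},"required":["commands"]}

```bash
mkdir -p pics; cat > h.py <<'E'
import numpy as np, cv2
from rig import r, vision, models
from scipy.spatial.transform import Rotation as R
def rot(q): return R.from_quat([q[1],q[2],q[3],q[0]])
def cam(n):
    i=vision.camera_info(n); f=240/np.tan(np.radians(i['vfov'])/2)
    return i,f
def ray(n,uv,i=None):
    i=i or vision.camera_info(n); f=240/np.tan(np.radians(i['vfov'])/2)
    d=np.array([(uv[0]-i['cx'])/f,-(uv[1]-i['cy'])/f,-1.])
    d=rot(i['orientation']).apply(d); return np.array(i['eye']),d/np.linalg.norm(d)
def atz(n,uv,z,i=None):
    e,d=ray(n,uv,i); return e+d*(z-e[2])/d[2]
def tri(rs):
    A=sum(np.eye(3)-np.outer(d,d) for e,d in rs); b=sum((np.eye(3)-np.outer(d,d))@e for e,d in rs)
    p=np.linalg.solve(A,b); return p,[np.linalg.norm(np.cross(p-e,d)) for e,d in rs]
def proj(n,p,i=None):
    i=i or vision.camera_info(n); f=240/np.tan(np.radians(i['vfov'])/2)
    c=rot(i['orientation']).inv().apply(np.array(p)-np.array(i['eye']))
    return np.array([i['cx']-f*c[0]/c[2], i['cy']+f*c[1]/c[2]]).T
def snap(n,name):
    im=vision.read_camera(n); cv2.imwrite('pics/%s.png'%name,im[:,:,::-1]); return im
E
python3 - <<'E'
from h import *
np.set_printoptions(precision=3,suppress=True)
print(r.sense())
for n in ['scene','side','wrist']:
    print(n,vision.camera_info(n)); snap(n,n+'0')
    if n!='wrist':
        for t in ['turn_knob','red_ear','part','pin_grip','pin_block_row','driver','lamp_grip','lamp_lens','bar_mark','jar','dish','lock_hole','fixture']:
            try: print(t,[(np.round(d['location']).tolist(),round(d['p'],2)) for d in models.find_in(n,t)][:4])
            except Exception as ex: print(t,ex)
E
```

```text
{'t': 0.0, 'joint_positions': array([ 1.169,  0.354,  1.634,  0.   ,  1.155, -0.002]), 'qd': array([-0.   ,  0.   , -0.001, -0.002, -0.   ,  0.001]), 'joint_efforts': array([ -0.001, -59.385, -33.421,   0.07 ,   0.024,  -0.   ]), 'tcp_pos': array([0.243, 0.575, 0.214]), 'tool_rot': array([-0.   ,  0.199,  0.98 , -0.001]), 'force': array([-0.299, -0.35 , -0.234]), 'ft_torque': array([-0.039,  0.012, -0.07 ]), 'gripper_force': 0.0, 'width': 1.0005776515971543}
scene {'vfov': 51.75900940392718, 'cx': 321.4049478209898, 'cy': 236.7088303441059, 'eye': array([ 0.975, -0.615,  1.07 ]), 'orientation': array([0.889, 0.33 , 0.105, 0.298])}
turn_knob [([323.0, 262.0], 0.62)]
red_ear [([321.0, 263.0], 0.59)]
part [([322.0, 259.0], 0.78), ([216.0, 350.0], 0.25)]
pin_grip [([216.0, 298.0], 0.76), ([214.0, 349.0], 0.51), ([206.0, 331.0], 0.49), ([175.0, 331.0], 0.48)]
pin_block_row [([215.0, 348.0], 0.95)]
driver [([218.0, 347.0], 0.5)]
lamp_grip [([373.0, 195.0], 0.68)]
lamp_lens [([377.0, 198.0], 0.56), ([335.0, 295.0], 0.5)]
bar_mark [([339.0, 297.0], 0.83)]
jar [([276.0, 385.0], 0.82)]
dish [(
[... 399 characters left out ...]
0, 251.0], 0.68)]
pin_grip [([294.0, 375.0], 0.97), ([306.0, 456.0], 0.72), ([335.0, 409.0], 0.66), ([234.0, 201.0], 0.22)]
pin_block_row []
driver [([371.0, 389.0], 0.87), ([440.0, 362.0], 0.15)]
lamp_grip [([235.0, 201.0], 0.56), ([337.0, 284.0], 0.46)]
lamp_lens [([236.0, 199.0], 0.61), ([310.0, 199.0], 0.32)]
bar_mark [([337.0, 279.0], 0.77), ([234.0, 200.0], 0.33)]
jar [([440.0, 364.0], 0.62)]
dish [([307.0, 199.0], 0.62)]
lock_hole [([339.0, 281.0], 0.56)]
fixture [([340.0, 280.0], 0.73), ([351.0, 420.0], 0.49)]
wrist {'vfov': 67.72154952240241, 'cx': 321.0876544223677, 'cy': 239.0858461678722, 'eye': array([0.175, 0.605, 0.386]), 'orientation': array([ 0.826, -0.113, -0.075,  0.547])}
```

View pics/scene0.png

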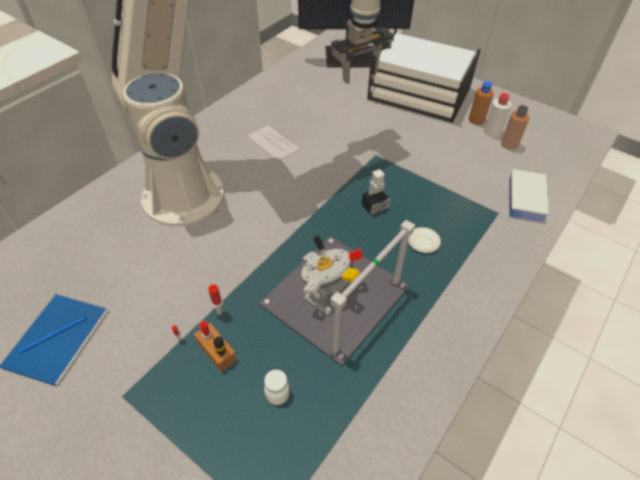

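View pics/side0.png

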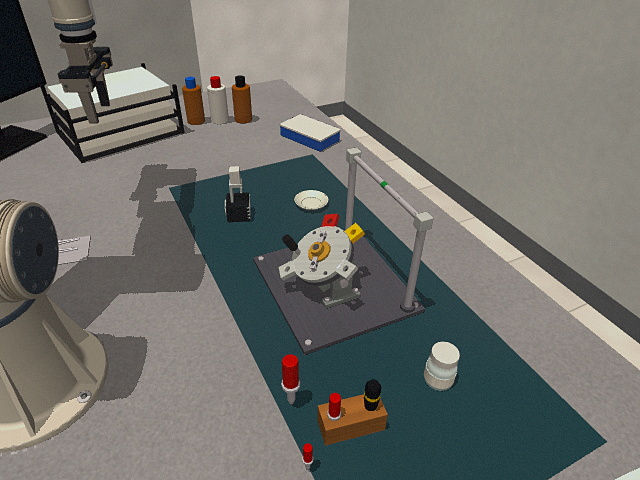

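The scene picture shows the fixture mid-mat: knob (320,243), red ear (355,256), yellow lug (350,274), green mark (376,262). The middle pin is in the block at (205,328), with the driver beside it at (219,345), the lamp at (376,193), the dish at (424,240) and the jar at (276,387). The side picture agrees: pin (335,406), lamp (236,195), mark (384,184).

```bash
cat > m.py <<'E'
from h import *
np.set_printoptions(precision=4,suppress=True)
def blob(n,uv,cond,w=22,im=None):
    im=cv2.imread('pics/%s0.png'%n)[:,:,::-1] if im is None else im
    h=cv2.cvtColor(np.ascontiguousarray(im),cv2.COLOR_RGB2HSV).astype(int)
    m=cond(h[...,0],h[...,1],h[...,2]).astype(np.uint8)
    k,l,s,c=cv2.connectedComponentsWithStats(m)
    best=[j for j in range(1,k) if s[j,4]>6 and abs(c[j]-uv).max()<w]
    j=max(best,key=lambda j:s[j,4]); return c[j],s[j]
red=lambda h,s,v:((h<8)|(h>172))&(s>150)&(v>60)
yel=lambda h,s,v:(h>20)&(h<34)&(s>150)&(v>90)
grn=lambda h,s,v:(h>50)&(h<75)&(s>110)&(v>70)
E
python3 - <<'E'
from m import *
P={}
for nm,a,b,c in [('mark',(376,262),(384,184),grn),('ear',(355,256),(331,221),red),('lug',(350,274),(356,233),yel),('pin',(205,328),(335,406),red)]:
    ca,sa=blob('scene',a,c,8); cb,sb=blob('side',b,c,8)
    p,e=tri([ray('scene',ca),ray('side',cb)]); print(nm,ca,cb,sa,sb,p,e)
for nm,a,b in [('knobtop',(317,238),(286,237)),('barL',(408,229),(353,153)),('barR',(340,299),(424,220)),('lampgrip',(377,178),(235,172)),('brass',(325,264),(319,248)),('drvtop',(219,340),(372,381)),
  ('bp1',(267,301),(308,343)),('bp2',(332,241),(262,258)),('block',(215,346),(352,406)),('dish',(424,240),(311,200)),('jar',(276,387),(442,366))]:
    p,e=tri([ray('scene',a),ray('side',b)]); print(nm,p,np.round(e,4))
ims=[]
a=cv2.imread('pics/scene0.png')[150:380,160:440]; b=cv2.imread('pics/side0.png')[140:370,220:450]
a=cv2.resize(a,(560,460),interpolation=cv2.INTER_CUBIC)
cv2.imwrite('pics/c1.png',a)
b=cv2.resize(b,(600,600),interpolation=cv2.INTER_CUBIC)
cv2.imwrite('pics/c2.png',b)
E
```

```text
mark [375.3478 261.4348] [383.2593 183.4444] [372 259   7   6  23] [380 181   8   6  27] [ 0.6822 -0.0151  0.224 ] [np.float64(0.00012799676480895026), np.float64(0.0001279967648090569)]
ear [355.     254.8879] [330.2386 219.7955] [349 249  13  13 116] [321 214  18  13 176] [0.5988 0.0395 0.1282] [np.float64(6.498482425195491e-05), np.float64(6.498482425187312e-05)]
lug [350.1558 274.1948] [354.1643 232.0773] [342 268  17  13 154] [345 222  20  22 207] [ 0.6227 -0.0161  0.1276] [np.float64(0.0010027839179700148), np.float64(0.0010027839179700038)]
pin [204.1111 327.4222] [334.3216 404.4353] [200 321   9  14  90] [329 393  12  24 255] [ 0.4205 -0.3073  0.0704] [np.float64(0.0015971346508621893), np.float64(0.0015971346508622222)]
knobtop [0.493  0.0262 0.1289] [0.0001 0.0001]
barL [0.6899 0.1112 0.2244] [0.002 0.002]
barR [ 0.6794 -0.1445  0.2259] [0.0029 0.0029]
lampgrip [0.4891 0.3111 0.1231] [0.0019 0.0019]
brass [ 0.5474 -0.0127  0.1082] [0.0017 0.0017]
drvtop [ 0.4821 -0.315   0.0961] [0.0012 0.0012]
bp1 [ 0.4587 -0.139   0.0093] [0.0022 0.0022]
bp2 [0.4728 0.1226 0.0091] [0.0015 0.0015]
block [ 0.4554 -0.3111  0.0386] [0.0041 0.0041]
dish [0.6761 0.2839 0.0078] [0.0012 0.0012]
jar [ 0.6326 -0.3066  0.0363] [0.0012 0.0012]
```

View pics/c2.png

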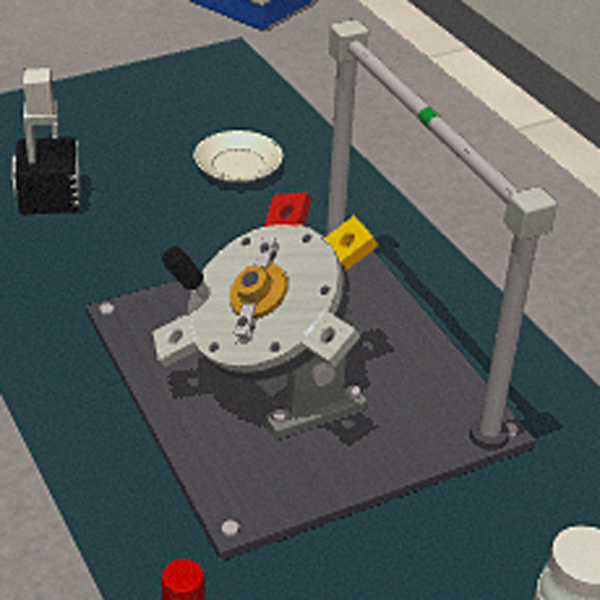

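The crop shows the knob at (183,268), about 0.7 rad short of station, the red ear at (290,210) and the lug at (352,241). The measured points match the given heights (mark z 0.224, lamp grip 0.123).

```bash
cat >> h.py <<'E'
yaw=-0.045
C=np.array([0.5455,-0.010,0.104])
def frame(yaw):
    F=R.from_euler('z',yaw); t=np.radians(30)
    return F.apply([np.cos(t),0,np.sin(t)]),F.apply([0,1,0]),F.apply([-np.sin(t),0,np.cos(t)])
def Rm(ydir,zdir):
    z=np.array(zdir,float); z/=np.linalg.norm(z); y=np.array(ydir,float); y-=z*(y@z); y/=np.linalg.norm(y)
    return R.from_matrix(np.c_[np.cross(y,z),y,z])
def cmd(grasp,ydir,zdir,base=None,label=''):
    """grasp: grasp point; prints linear, angular shares from base (default the measured pose)"""
    s=r.sense(); p0,R0=base or (s['tcp_pos'],rot(s['tool_rot'])); G=Rm(ydir,zdir)
    p=np.array(grasp)+0.019*G.as_matrix()[:,2]
    print(label,'lin',np.round((p-p0)/.5,4).tolist(),'ang',np.round((G*R0.inv()).as_rotvec()/2/np.pi,4).tolist(),'tcp',np.round(p,4)); return p,G
def knob(a,h=0.040,C=C,yaw=yaw):
    u,v,n=frame(yaw); th=a+np.pi/2
    return C+.05*(np.cos(th)*u+np.sin(th)*v)+h*n, np.sin(th)*u-np.cos(th)*v
E
python3 - <<'E'
from h import *
u,v,n=frame(yaw); k,t=knob(.71,.12); print(k,t)
cmd(k,t,-n); print(r.sense()['t'])
E
```

```text
[0.45906982 0.0318485  0.1916272 ] [0.68541841 0.62162964 0.37918094]
 lin [0.4506, -1.0886, -0.0788] ang [0.0174, -0.0824, -0.0787] tcp [0.4686 0.0314 0.1752]
1.45
```

carry_out(
  commands=[
    {"linear": [0.1,-0.1,0.1],"angular": [0,0,0],"claw": 1},
    {"linear": [0.43,-1.0,0.03],"angular": [0.017,-0.082,-0.079],"claw": 0.6},
    {"linear": [0.43,-1.0,0.03],"angular": [0.017,-0.082,-0.079],"claw": 0.6},
    {"linear": [0.43,-1.0,0.03],"angular": [0.017,-0.082,-0.079],"claw": 0.6},
    {"linear": [0.43,-1.0,0.03],"angular": [0.017,-0.082,-0.079],"claw": 0.6},
    {"linear": [0.43,-1.0,0.03],"angular": [0.017,-0.082,-0.079],"claw": 0.6},
    {"linear": [0.43,-1.0,0.03],"angular": [0.017,-0.082,-0.079],"claw": 0.6},
    {"linear": [0.43,-1.0,0.03],"angular": [0.017,-0.082,-0.079],"claw": 0.6},
    {"linear": [0.43,-1.0,0.03],"angular": [0.017,-0.082,-0.079],"claw": 0.6},
    {"linear": [0.43,-1.0,0.03],"angular": [0.017,-0.082,-0.079],"claw": 0.6},
    {"linear": [0.43,-1.0,0.03],"angular": [0.017,-0.082,-0.079],"claw": 0.6},
    {"linear": [0.43,-1.0,0.03],"angular": [0.017,-0.082,-0.079],"claw": 0.6},
  ],
)

```text
t: 2.95
tcp_pos: [0.458, 0.0773, 0.2296]
tool_rot: [0.236, 0.423, 0.869, 0.102]
force: [0.0, 0.8, 0.8]
width: 0.604
gripper_force: 0.0
```

```bash
python3 - <<'E'
from h import *
s=r.sense(); print(s['t'],s['tcp_pos'],s['qd'])
i=vision.camera_info('wrist'); im=snap('wrist','w1'); print(i)
np.save('w1.npy',i,allow_pickle=True)
u,v,n=frame(yaw)
pts={'knobtop':knob(.71,.054)[0],'lugtop':C+.076*u-.011*n,'ear':C+.076*(np.cos(.71)*u+np.sin(.71)*v),'C18':C+.018*n}
for k,p in pts.items(): print(k,proj('wrist',p,i))
for t in ['turn_knob','red_ear','part']: print(t,[(np.round(d['location']),round(d['p'],2)) for d in models.find_in('wrist',t)][:2])
E
```

```text
2.95 [0.45800989 0.07733206 0.22960453] [ 0.01365943  0.00162878 -0.00160716  0.00214996 -0.00198898 -0.0098623 ]
{'vfov': 67.72154952240241, 'cx': 321.0876544223677, 'cy': 239.0858461678722, 'eye': array([0.33440776, 0.14015471, 0.35361909]), 'orientation': array([ 0.89210259, -0.21816158, -0.2794081 ,  0.28015998])}
knobtop [268.26300274 266.54472763]
lugtop [335.68243535 334.74771019]
ear [355.27696482 295.80443274]
C18 [275.93679644 303.73047576]
turn_knob [(array([288., 288.]), 0.64)]
red_ear [(array([291., 288.]), 0.72)]
part [(array([284., 306.]), 0.72)]
```

View pics/w1.png

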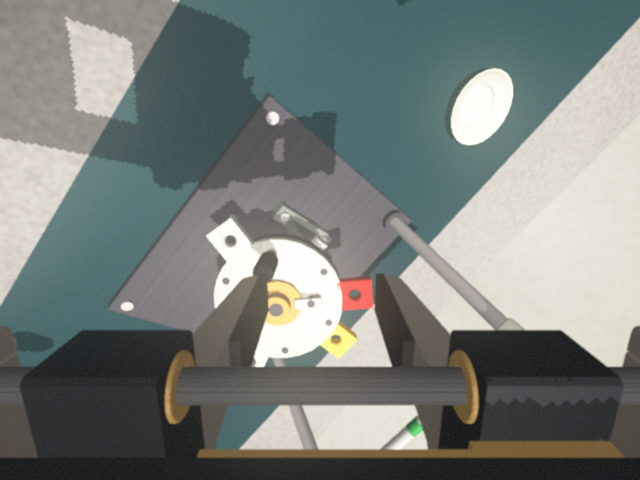

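The wrist view shows the ear hole at (354,294), lug hole at (337,340), brass top at (275,307) and knob tip near (265,260), all within a few pixels of prediction. I'll fit the fixture pose and angle.

```bash
python3 - <<'E'
from m import *
from scipy.optimize import least_squares
i=np.load('w1.npy',allow_pickle=True).item()
I={'wrist':i,'side':vision.camera_info('side'),'scene':vision.camera_info('scene')}
def model(x):
    C=x[:3]; u,v,n=frame(x[3]); a=x[4]
    ear=C+.076*(np.cos(a)*u+np.sin(a)*v); lug=C+.076*u-.011*n
    fx=np.array([np.cos(x[3]),np.sin(x[3]),0])
    k=knob(a,.036,C,x[3])[0]; kt=knob(a,.054,C,x[3])[0]
    return [('wrist',ear,(354,294.5)),('wrist',lug,(337,340.5)),('wrist',C+.018*n,(275,308)),('side',ear-.001*n,(331.2,220.9)),('side',lug-.001*n,(354.2,232)),
     ('side',k,(290.2,242.7)),('scene',C+.012*n,(325,264.5)),('scene',lug,(350.5,273.5)),('scene',ear,(355,255))]
def f(x): return np.concatenate([proj(c,p,I[c])-q for c,p,q in model(x)]+[[(x[3]+.045)*100]])
o=least_squares(f,[*C,yaw,.71],loss='soft_l1'); print(o.x); print(f(o.x)[:-1].reshape(-1,2))
E
```

```text
[ 0.5507 -0.0158  0.1027 -0.0427  0.7993]
[[ 0.0901 -0.3006]
 [-1.9154 -1.9689]
 [ 1.1134  0.6037]
 [-0.0578 -0.535 ]
 [ 0.3358 -0.6121]
 [ 1.7592 -0.5511]
 [-1.4316 -2.178 ]
 [-1.2754  0.7991]
 [-0.6078  0.3993]]
```

```bash
sed -i 's/^yaw=.*/yaw=-0.0435/; s/^C=.*/C=np.array([0.549,-0.0148,0.103])/' h.py; python3 - <<'E'
from h import *
u,v,n=frame(yaw)
for h in (.1,.041): k,t=knob(.78,h); cmd(k,t,-n)
E
```

```text
lin [0.0433, -0.1069, -0.1479] ang [-0.0054, -0.0003, 0.0098] tcp [0.4797 0.0238 0.1556]
 lin [0.1022, -0.1095, -0.2501] ang [-0.0054, -0.0003, 0.0098] tcp [0.5091 0.0225 0.1045]
```

carry_out(
  commands=[
    {"linear": [0.043,-0.107,-0.1],"angular": [-0.005,0,0.01],"claw": 0.6},
    {"linear": [0.043,-0.107,-0.148],"angular": [-0.005,0,0.01],"claw": 0.6},
    {"linear": [0.043,-0.107,-0.148],"angular": [-0.005,0,0.01],"claw": 0.6},
    {"linear": [0.043,-0.107,-0.148],"angular": [-0.005,0,0.01],"claw": 0.6},
  ],
)

```text
t: 3.65
tcp_pos: [0.4802, 0.023, 0.1564]
tool_rot: [0.24, 0.392, 0.883, 0.095]
force: [0.4, -0.7, 0.5]
width: 0.598
gripper_force: 0.0
```

```bash
python3 - <<'E'
from h import *
i=vision.camera_info('wrist'); im=snap('wrist','w2'); np.save('w2.npy',i,allow_pickle=True)
s=snap('side','s2')
cv2.imwrite('pics/c3.png',np.hstack([im[150:450,150:500],cv2.resize(s[150:300,230:430],(400,300),interpolation=cv2.INTER_CUBIC)])[:,:,::-1])
u,v,n=frame(yaw)
for k,p in {'knobtop':knob(.78,.054)[0],'ear':C+.076*(np.cos(.78)*u+np.sin(.78)*v),'C18':C+.018*n}.items(): print(k,proj('wrist',p,i)-[150,150],(proj('side',p)-[230,150])*2+[350,0])
E
```

```text
knobtop [169.52636256 118.83561279] [463.34802956 173.0273783 ]
ear [268.64300267 155.43433072] [551.22950138 139.7902817 ]
C18 [169.96478734 166.74040485] [523.27053033 192.32914962]
```

View pics/c3.png

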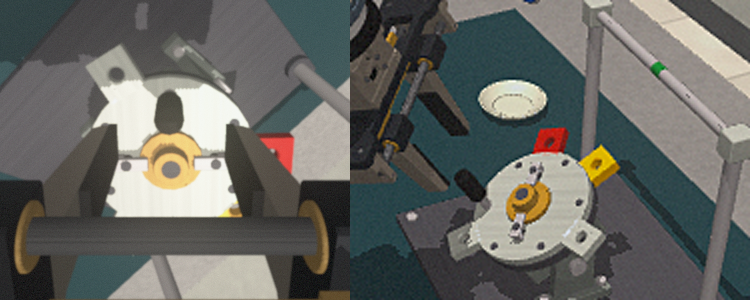

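The left crop shows the knob at about (170,112), midway between the fingers (105 and 235), and the brass at (171,168) as predicted. Next I descend and grip.

carry_out(
  commands=[
    {"linear": [0.03,-0.002,-0.052],"claw": 0.6},
    {"linear": [0.059,-0.002,-0.103],"claw": 0.6},
    {"linear": [0.059,-0.002,-0.103],"claw": 0.6},
    {"linear": [0.059,-0.002,-0.103],"claw": 0.0},
    {"linear": [0.059,-0.002,-0.103],"claw": 0.0},
    {"linear": [0.059,-0.002,-0.103],"claw": 0.0},
    {"linear": [0.059,-0.002,-0.103],"claw": 0.0},
  ],
)

```text
invalid input at $.commands[0]: expected keys linear, angular, claw
```

```bash
python3 - <<'E'
from h import *
u,v,n=frame(yaw); s=r.sense(); print(s['force'],s['width']*92,s['tcp_pos'])
B=cmd(*((lambda k,t:(k,t))(*knob(.78,.041))),-n)
for a in (.65,.52,.39,.26,.13,0): k,t=knob(a,.041); cmd(k,t,-n,B,a)
E
```

```text
[-0.15445482  0.15922501  0.11506684] 55.00035363350254 [0.48066552 0.02320102 0.15719659]
 lin [0.0569, -0.0014, -0.1055] ang [-0.0004, 0.0002, 0.0001] tcp [0.5091 0.0225 0.1045]
0.65 lin [0.0089, 0.0081, 0.0049] ang [0.0103, -0.0004, -0.0179] tcp [0.5136 0.0266 0.1069]
0.52 lin [0.0185, 0.0149, 0.0103] ang [0.0207, -0.0009, -0.0358] tcp [0.5184 0.03   0.1096]
0.39 lin [0.0289, 0.0202, 0.0162] ang [0.031, -0.0013, -0.0538] tcp [0.5236 0.0326 0.1125]
0.26 lin [0.0397, 0.0238, 0.0223] ang [0.0413, -0.0018, -0.0717] tcp [0.529  0.0344 0.1156]
0.13 lin [0.0509, 0.0259, 0.0287] ang [0.0517, -0.0022, -0.0896] tcp [0.5346 0.0355 0.1188]
0 lin [0.0621, 0.0262, 0.0352] ang [0.062, -0.0027, -0.1075] tcp [0.5402 0.0356 0.1221]
```

carry_out(
  commands=[
    {"linear": [0.03,-0.002,-0.052],"angular": [0,0,0],"claw": 0.6},
    {"linear": [0.058,-0.002,-0.104],"angular": [0,0,0],"claw": 0.6},
    {"linear": [0.058,-0.002,-0.104],"angular": [0,0,0],"claw": 0.6},
    {"linear": [0.058,-0.002,-0.104],"angular": [0,0,0],"claw": 0.0},
    {"linear": [0.058,-0.002,-0.104],"angular": [0,0,0],"claw": 0.0},
    {"linear": [0.058,-0.002,-0.104],"angular": [0,0,0],"claw": 0.0},
    {"linear": [0.058,-0.002,-0.104],"angular": [0,0,0],"claw": 0.0},
  ],
)

```text
t: 4.62
tcp_pos: [0.5088, 0.0212, 0.1041]
tool_rot: [0.24, 0.392, 0.883, 0.095]
force: [1.0, 0.1, 5.9]
width: 0.188
gripper_force: 29.6
```

carry_out(
  commands=[
    {"linear": [0.009,0.008,0.005],"angular": [0.01,0,-0.018],"claw": 0},
    {"linear": [0.0185,0.015,0.0105],"angular": [0.021,-0.001,-0.036],"claw": 0},
    {"linear": [0.029,0.02,0.016],"angular": [0.031,-0.001,-0.054],"claw": 0},
    {"linear": [0.0395,0.024,0.0225],"angular": [0.041,-0.002,-0.072],"claw": 0},
    {"linear": [0.051,0.026,0.0285],"angular": [0.052,-0.002,-0.09],"claw": 0},
    {"linear": [0.062,0.026,0.035],"angular": [0.062,-0.003,-0.1075],"claw": 0},
    {"linear": [0.062,0.026,0.035],"angular": [0.062,-0.003,-0.1075],"claw": 0},
    {"linear": [0.062,0.026,0.035],"angular": [0.062,-0.003,-0.1075],"claw": 0},
  ],
)

```text
t: 5.62
tcp_pos: [0.5397, 0.0346, 0.1216]
tool_rot: [0.187, 0.698, 0.667, 0.181]
force: [-7.4, 4.5, 9.5]
width: 0.19
gripper_force: 30.0
```

```bash
python3 - <<'E'
from h import *
i=vision.camera_info('wrist'); im=snap('wrist','w3'); np.save('w3.npy',i,allow_pickle=True)
s=snap('side','s3'); c=snap('scene','sc3')
rz=lambda a,k:cv2.resize(a,None,fx=k,fy=k,interpolation=cv2.INTER_CUBIC)
cv2.imwrite('pics/c4.png',np.hstack([rz(s[210:270,310:380],5),rz(c[240:300,310:380],5)])[:,:,::-1])
u,v,n=frame(yaw)
for k,p in {'ear':C+.076*u,'lug':C+.076*u-.011*n,'C18':C+.018*n}.items(): print(k,proj('wrist',p,i),(proj('side',p)-[310,210])*5,(proj('scene',p)-[310,240])*5+[350,0])
E
```

```text
ear [444.43950887 350.08701547] [205.94954603  89.09220912] [536.01935945 149.86352992]
lug [438.68998805 340.37437469] [216.78721819 104.79364479] [544.32122999 168.01996436]
C18 [320.06696411 368.75313856] [ 33.17632583 180.82287405] [411.64852629  98.58666673]
```

View pics/c4.png

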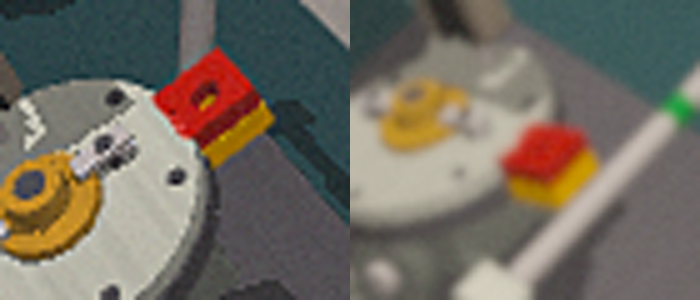

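The crop shows the red ear over the yellow lug, with the ear hole at (207,95) against (206,89) predicted. I'll check the wrist view closely for the residual.

```bash
python3 - <<'E'
from h import *
im=cv2.imread('pics/w3.png'); cv2.imwrite('pics/c5.png',cv2.resize(im[290:410,290:490],None,fx=4,fy=4,interpolation=cv2.INTER_CUBIC))
i=np.load('w3.npy',allow_pickle=True).item(); u,v,n=frame(yaw)
L=C+.076*u-.011*n
for a in np.array([[.017,.015],[.017,-.015],[-.017,.015],[-.017,-.015]]): print(a,(proj('wrist',L+a[0]*u+a[1]*v,i)-[290,290])*4)
E
```

```text
[0.017 0.015] [710.76725075 116.41274158]
[ 0.017 -0.015] [691.20843889 282.81779458]
[-0.017  0.015] [494.8608327  117.26781069]
[-0.017 -0.015] [482.70544081 283.68311137]
```

View pics/c5.png

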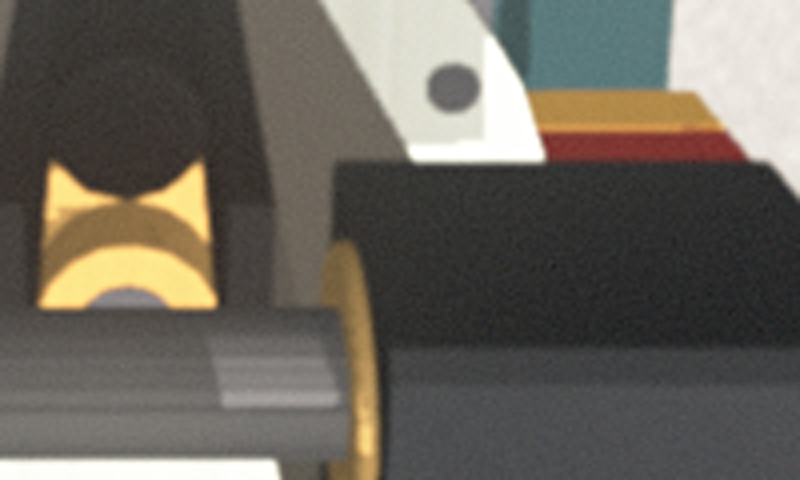

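The wrist crop shows the lug's side face (rows 92–130) with the red ear just above it. The gripper hides the hole, so I release, back off along the axis and look again.

carry_out(
  commands=[
    {"linear": [0,0,0],"angular": [0,0,0],"claw": 0.5},
    {"linear": [0,0,0],"angular": [0,0,0],"claw": 0.5},
    {"linear": [0,0,0],"angular": [0,0,0],"claw": 0.5},
    {"linear": [-0.04,0.002,0.07],"angular": [0,0,0],"claw": 0.5},
    {"linear": [-0.1,0.004,0.175],"angular": [0,0,0],"claw": 0.5},
    {"linear": [-0.1,-0.1,0.175],"angular": [0,0,0],"claw": 0.5},
    {"linear": [-0.1,-0.1,0.175],"angular": [0,0,0],"claw": 0.5},
    {"linear": [-0.1,-0.1,0.175],"angular": [0,0,0],"claw": 0.5},
  ],
)

```text
t: 6.78
tcp_pos: [0.4896, -0.0165, 0.2088]
tool_rot: [0.187, 0.699, 0.666, 0.18]
force: [-0.0, -0.2, -0.8]
width: 0.497
gripper_force: 0.0
```

```bash
python3 - <<'E'
from h import *
i=vision.camera_info('wrist'); im=snap('wrist','w4'); np.save('w4.npy',i,allow_pickle=True)
u,v,n=frame(yaw)
for k,p in {'ear':C+.076*u,'lug':C+.076*u-.011*n,'C18':C+.018*n,'kt':knob(0,.054)[0]}.items(): print(k,proj('wrist',p,i))
c=proj('wrist',C+.06*u,i).round().astype(int); x0=max(0,c[0]-110);y0=max(0,c[1]-80); print(x0,y0)
cv2.imwrite('pics/c6.png',cv2.resize(im[y0:y0+150,x0:x0+200,::-1],None,fx=4,fy=4,interpolation=cv2.INTER_CUBIC))
E
```

```text
ear [407.83467071 226.93001773]
lug [404.84898561 223.95098087]
C18 [317.06407209 232.74094889]
kt [316.02532262 172.70799992]
279 147
```

View pics/c6.png

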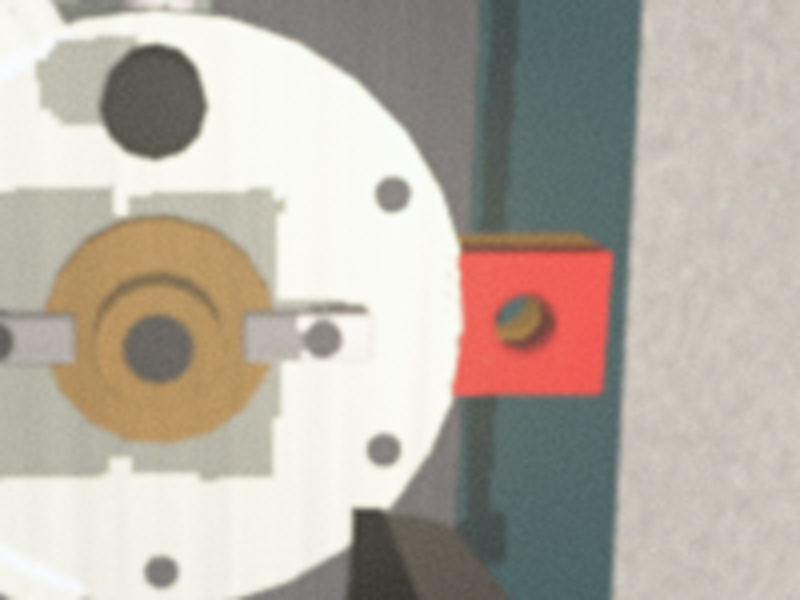

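The near-axial view shows the ear hole at crop (524,322), i.e. pixel (410.0,227.5), with the lug hole visible through it. The lug's +y edge is at rows 233–243 and the ear's at 250. I'll quantify the offset from pixel profiles.

```bash
python3 - <<'E'
from h import *
im=cv2.imread('pics/w4.png')[:,:,::-1]
for c in (402,408,416,422): print(c,[tuple(im[y,c].tolist()) for y in range(203,213)])
print(); i=np.load('w4.npy',allow_pickle=True).item(); u,v,n=frame(yaw)
h=cv2.cvtColor(np.ascontiguousarray(im),cv2.COLOR_RGB2HSV)
for y in range(218,238): print(y,' '.join('%3d/%3d'%(h[y,x,0],h[y,x,2]) for x in range(401,420)))
C2=C+.0012*u-.0008*v
for nm,o in [('ear top+v',C2+.076*u+.015*v),('ear bot',C2+.076*u+.015*v-.01*n),('lugtop+v',C2+.076*u+.015*v-.011*n),('lugbot+v',C2+.076*u+.015*v-.023*n),('lughole bot',C2+.076*u-.023*n),('earhole',C2+.076*u),('C18',C2+.018*n)]: print(nm,proj('wrist',o,i))
E
```

```text
402 [(90, 95, 91), (94, 96, 87), (127, 109, 85), (149, 121, 79), (147, 113, 76), (134, 94, 73), (149, 80, 71), (211, 94, 84), (239, 101, 92), (241, 100, 91)]
408 [(98, 113, 111), (106, 112, 103), (133, 120, 93), (149, 122, 79), (153, 114, 75), (144, 98, 73), (153, 84, 73), (208, 88, 79), (238, 98, 89), (241, 99, 90)]
416 [(92, 109, 108), (100, 110, 101), (129, 117, 89), (152, 122, 80), (151, 111, 73), (144, 99, 74), (147, 77, 67), (204, 84, 76), (236, 90, 81), (243, 103, 94)]
422 [(95, 110, 107), (103, 109, 101), (125, 113, 87), (149, 118, 77), (151, 112, 73), (140, 95, 70), (150, 79, 70), (206, 81, 76), (237, 90, 83), (242, 99, 91)]

218   2/240   2/241   2/240   2/241   2/240   2/241   2/241   2/241   2/241   2/240   2/241   2/239   2/239   2/239   2/240   2/240   2/239   2/239   2/239
219   2/241   2/240   2/239   2/241   2/241   2/238   2/235   2/233   2/231   2/230   1/229   2/228   2/234   2/235   2/240   2/239   2/239   1/240   2/240
220   2/238   2/239   2/241   2/241   2/237   2/230   2/217   2/199   2/188   4/184   4/189   2/196   2/203   2/223   2/233   1/239   2/239   2/2
[... 2218 characters left out ...]
/240   2/236   2/230   2/222   2/219   2/208   2/206   1/202   1/206   2/218   2/226   1/234   2/238   2/239   2/241   2/240   2/240
236   3/238   2/240   2/239   2/240   2/238   1/234   2/231   2/227   2/227   2/226   1/230   2/232   2/235   2/239   2/239   1/239   2/238   2/241   2/241
237   3/239   2/239   2/238   2/240   2/238   2/238   2/237   2/237   2/238   2/238   2/237   1/238   1/238   1/239   2/238   2/239   2/239   3/240   2/240
ear top+v [410.3228302  210.25211442]
ear bot [407.48791378 208.02690523]
lugtop+v [407.21421166 207.8120684 ]
lugbot+v [404.05895921 205.33541806]
lughole bot [403.09676272 221.78529338]
earhole [409.20579302 227.84992547]
C18 [318.58869153 233.71303679]
```

```bash
python3 - <<'E'
from m import *
u,v,n=frame(yaw)
t=np.array([.5397,.0346,.1216]);z=rot([.187,.698,.667,.181]).apply([0,0,1]);print('u meas-model of knob',(t-z*.019-knob(0,.04)[0])@u, (t-knob(0,.04)[0])@v, 'tool z vs -n',np.round(z+n,3))
for a,b in [((215,297),(290,372)),((176,330),(308,455))]:
    ca,_=blob('scene',a,red,10);cb,s=blob('side',b,red,10); print(tri([ray('scene',ca),ray('side',cb)]))
cmd([.4205,-.3075,.07+.12],[.125,.992,0],[0,0,-1])
E
```

```text
u meas-model of knob -0.0006639565254315589 -0.0010511536324901594 tool z vs -n [0.003 0.002 0.002]
(array([ 0.3815, -0.2324,  0.0846]), [np.float64(0.0013702865969812625), np.float64(0.001370286596981311)])
(array([ 0.3567, -0.3451,  0.0463]), [np.float64(0.0013305666622994638), np.float64(0.0013305666622993818)])
 lin [-0.1383, -0.5828, -0.075] ang [-0.0593, 0.0699, 0.2316] tcp [ 0.4205 -0.3075  0.171 ]
```

carry_out(
  commands=[
    {"linear": [-0.03,-0.1,0.02],"angular": [-0.059,0.07,0.232],"claw": 0.55},
    {"linear": [-0.138,-0.583,-0.045],"angular": [-0.059,0.07,0.232],"claw": 0.55},
    {"linear": [-0.138,-0.583,-0.045],"angular": [-0.059,0.07,0.232],"claw": 0.55},
    {"linear": [-0.138,-0.583,-0.075],"angular": [-0.059,0.07,0.232],"claw": 0.55},
    {"linear": [-0.138,-0.583,-0.075],"angular": [-0.059,0.07,0.232],"claw": 0.55},
    {"linear": [-0.138,-0.583,-0.075],"angular": [-0.059,0.07,0.232],"claw": 0.55},
    {"linear": [-0.138,-0.583,-0.075],"angular": [-0.059,0.07,0.232],"claw": 0.55},
    {"linear": [-0.138,-0.583,-0.075],"angular": [-0.059,0.07,0.232],"claw": 0.55},
    {"linear": [-0.138,-0.583,-0.075],"angular": [-0.059,0.07,0.232],"claw": 0.55},
    {"linear": [-0.138,-0.583,-0.075],"angular": [-0.059,0.07,0.232],"claw": 0.55},
    {"linear": [-0.138,-0.583,-0.075],"angular": [-0.059,0.07,0.232],"claw": 0.55},
  ],
)

```text
t: 8.2
tcp_pos: [0.4216, -0.3065, 0.1705]
tool_rot: [-0.002, 0.06, 0.998, 0.0]
force: [-0.4, 0.3, -0.6]
width: 0.551
gripper_force: 0.0
```

```bash
python3 - <<'E'
from m import *
i=vision.camera_info('wrist'); im=snap('wrist','w5'); np.save('w5.npy',i,allow_pickle=True)
print(r.sense()['tcp_pos'],r.sense()['joint_positions'])
P=np.array([.4205,-.3075,.07]); print('pred grip',proj('wrist',P,i),'top',proj('wrist',P+[0,0,.02],i))
h=cv2.cvtColor(im,cv2.COLOR_RGB2HSV).astype(int); m=red(h[...,0],h[...,1],h[...,2]).astype(np.uint8)
k,l,s,c=cv2.connectedComponentsWithStats(m); print([(c[j],s[j]) for j in range(1,k) if s[j,4]>40])
for t in ['pin_grip','driver']: print(t,[(np.round(d['location']),round(d['p'],2)) for d in models.find_in('wrist',t)][:4])
E
```

```text
[ 0.4214 -0.3065  0.1705] [-0.6307  0.2443  1.8949 -0.0016  1.0064 -2.0802]
pred grip [319.877 237.128] top [319.7836 244.1826]
[(array([427.2598, 185.9948]), array([ 407,  167,   40,   38, 1147], dtype=int32)), (array([319.3691, 243.354 ]), array([308, 227,  24,  32, 596], dtype=int32))]
pin_grip [(array([266., 162.]), 0.93), (array([320., 239.]), 0.89), (array([421., 182.]), 0.6)]
driver [(array([315., 317.]), 0.75), (array([569., 281.]), 0.28)]
```

The network (320,239) and the red blob (319,243) both agree with the predicted pin position (320,237–244), so I descend and grip.

carry_out(
  commands=[
    {"linear": [0.001,-0.002,-0.12],"angular": [0,0,0],"claw": 0.55},
    {"linear": [0.001,-0.002,-0.22],"angular": [0,0,0],"claw": 0.55},
    {"linear": [0.001,-0.002,-0.231],"angular": [0,0,0],"claw": 0.55},
    {"linear": [0.001,-0.002,-0.231],"angular": [0,0,0],"claw": 0.55},
    {"linear": [0.001,-0.002,-0.231],"angular": [0,0,0],"claw": 0},
    {"linear": [0.001,-0.002,-0.231],"angular": [0,0,0],"claw": 0},
    {"linear": [0.001,-0.002,-0.231],"angular": [0,0,0],"claw": 0},
    {"linear": [0.001,-0.002,-0.231],"angular": [0,0,0],"claw": 0},
    {"linear": [0.001,-0.002,-0.231],"angular": [0,0,0],"claw": 0},
  ],
)

```text
t: 9.48
tcp_pos: [0.4216, -0.3085, 0.0562]
tool_rot: [-0.001, 0.061, 0.998, 0.0]
force: [-0.8, 0.4, 6.6]
width: 0.19
gripper_force: 30.0
```

```bash
cat >> h.py <<'E'
u,v,n=frame(yaw)
L=C+.0770*u-.0006*v
E
python3 - <<'E'
from h import *
s=r.sense();print(s['tcp_pos'],L)
cmd(L+(.060+.031)*n,v,-n)
E
```

```text
[ 0.42162313 -0.30849566  0.05618263] [ 0.61559478 -0.01829927  0.1415    ]
 lin [0.316, 0.5835, 0.2953] ang [-0.007, -0.0834, 0.0123] tcp [ 0.5796 -0.0167  0.2039]
```

carry_out(
  commands=[
    {"linear": [0,0,0.1],"angular": [0,0,0],"claw": 0},
    {"linear": [0,0,0.22],"angular": [0,0,0],"claw": 0},
    {"linear": [0.05,0.09,0.34],"angular": [0,-0.03,0.006],"claw": 0},
    {"linear": [0.316,0.583,0.36],"angular": [-0.007,-0.083,0.012],"claw": 0},
    {"linear": [0.316,0.583,0.36],"angular": [-0.007,-0.083,0.012],"claw": 0},
    {"linear": [0.316,0.583,0.36],"angular": [-0.007,-0.083,0.012],"claw": 0},
    {"linear": [0.316,0.583,0.36],"angular": [-0.007,-0.083,0.012],"claw": 0},
    {"linear": [0.316,0.583,0.36],"angular": [-0.007,-0.083,0.012],"claw": 0},
    {"linear": [0.316,0.583,0.36],"angular": [-0.007,-0.083,0.012],"claw": 0},
    {"linear": [0.316,0.583,0.295],"angular": [-0.007,-0.083,0.012],"claw": 0},
    {"linear": [0.316,0.583,0.295],"angular": [-0.007,-0.083,0.012],"claw": 0},
    {"linear": [0.316,0.583,0.295],"angular": [-0.007,-0.083,0.012],"claw": 0},
  ],
)

```text
t: 10.98
tcp_pos: [0.5792, -0.0175, 0.2036]
tool_rot: [0.257, 0.022, 0.966, -0.006]
force: [0.3, 0.1, -0.2]
width: 0.189
gripper_force: 30.0
```

```bash
python3 - <<'E'
from m import *
s=r.sense(); Rt=rot(s['tool_rot']).as_matrix(); g=s['tcp_pos']-.019*Rt[:,2]
print(s['tcp_pos'],np.round(Rt[:,2]+n,4),s['width'])
a=snap('side','s6'); b=snap('scene','sc6'); i=vision.camera_info('wrist'); w=snap('wrist','w6'); np.save('w6.npy',i,allow_pickle=True)
tip=g+.065*Rt[:,2]; 
for nm,p in [('tip',tip),('col',g+.031*Rt[:,2]),('hole',L)]: print(nm,proj('side',p),proj('scene',p),proj('wrist',p,i))
rz=lambda x,k:cv2.resize(x,None,fx=k,fy=k,interpolation=cv2.INTER_CUBIC)
c=proj('side',(tip+L)/2).astype(int); d=proj('wrist',(tip+L)/2,i).astype(int); e=proj('scene',(tip+L)/2).astype(int)
print(c,d,e)
cr=lambda x,c,hw,hh:x[max(0,c[1]-hh):c[1]+hh,max(0,c[0]-hw):c[0]+hw]
x1=rz(cr(a,c,40,50),5); x2=rz(cr(b,e,30,50),5); cv2.imwrite('pics/c7.png',np.hstack([x1,x2])[:,:,::-1]); print(x1.shape,x2.shape)
cv2.imwrite('pics/w6c.png',w[:,:,::-1])
E
```

```text
[ 0.5792 -0.0175  0.2036] [-0.003  -0.0006 -0.0017] 0.1885686920537553
tip [346.431  220.4961] [342.9658 261.6869] [321.2703 258.546 ]
col [339.2741 210.0092] [337.6667 250.0187] [321.254  278.5383]
hole [351.7336 227.6798] [347.3532 270.1933] [322.494  247.7336]
[349 224] [321 252] [345 265]
(500, 400, 3) (500, 300, 3)
```

View pics/c7.png

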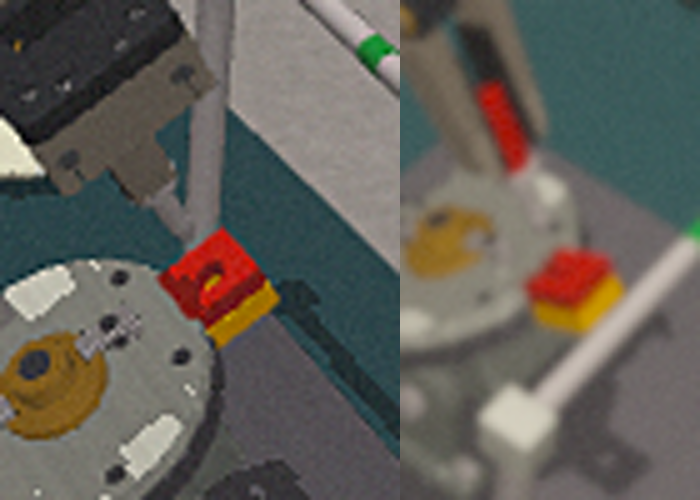

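The side crop shows the pin tip near (347,222) and the ear hole near (351,230), close to prediction. I'll check the wrist frame numerically.

```bash
python3 - <<'E'
from m import *
w=cv2.imread('pics/w6.png')[:,:,::-1]; h=cv2.cvtColor(np.ascontiguousarray(w),cv2.COLOR_RGB2HSV).astype(int)
def ch(p):
    H,S,V=p
    if S>120 and (H<8 or H>172): return 'R' if V>190 else 'r'
    if S>90 and 12<H<34: return 'y'
    if V<70: return '#'
    return '.' if V>150 else '-'
for y in range(215,300,1): print(y,''.join(ch(h[y,x]) for x in range(285,362)))
i=np.load('w6.npy',allow_pickle=True).item()
for a,b in [(0,0),(.017,.015),(.017,-.015),(-.01,.015),(-.01,-.015)]: print(a,b,proj('wrist',L+a*u+b*v,i))
for d in (u,v,n): print((proj('wrist',L+.005*d,i)-proj('wrist',L,i))/5)
E
```

```text
215 .............................................................................
216 .............................................................................
217 .............................................................................
218 .............................................................................
219 .............................................................................
220 .............................................................................
221 .............................................................................
222 .............................................................................
223 .............................................................................
224 ............................................................................-
225 ---.......................................................................---
226 ------...............................................................--------
227 ----------.........................................................----------
228 -------------.................
[... 5373 characters left out ...]
----
294 ---------#########-rrrrrrrrrrrrrrrrrrrrrrrrrrrrrrrrrrr-###-#####-------------
295 ---------#########-rrrrrrrrrrrrrrrrrrrrrrrrrrrrrrrrrrr-#########-------------
296 ---------#########-rrrrrrrrrrrrrrrrrrrrrrrrrrrrrrrrrrr-#######-##------------
297 --------##########-rrrrrrrrrrrrrrrrrrrrrrrrrrrrrrrrrrr-##########------------
298 --------##########-rrrrrrrrrrrrrrrrrrrrrrrrrrrrrrrrrrr--#########------------
299 --------#########--rrrrrrrrrrrrrrrrrrrrrrrrrrrrrrrrrrr-##########------------
0 0 [322.494  247.7336]
0.017 0.015 [343.3113 270.249 ]
0.017 -0.015 [301.747  270.3228]
-0.01 0.015 [343.854  234.0454]
-0.01 -0.015 [301.0999 234.1302]
[0.0019 1.3432]
[ 1.4102 -0.0027]
[0.0033 0.416 ]
```

The map gives the hole centre near (323.2,248.7), the pin tip's edge at row 261 and the collar edge at row 269, so the pin sits a few mm uphill in the grip. I'll fit that offset with a simple model.

```bash
python3 - <<'E'
from h import *
i=np.load('w6.npy',allow_pickle=True).item(); s=r.sense(); Rt=rot(s['tool_rot']).as_matrix(); g=s['tcp_pos']-.019*Rt[:,2]
x,y,z=Rt.T; t=np.linspace(0,2*np.pi,90)
circ=lambda c,rad:c+rad*(np.outer(np.cos(t),x)+np.outer(np.sin(t),y))
for d in (0,.002,.003,.004,.005):
    o=g-d*x
    print(d,[ (nm,proj('wrist',circ(o+z*h,rad),i)[:,1].min().round(1)) for nm,h,rad in [('tip',.065,.0025),('tap',.056,.005),('shank',.035,.005),('col',.031,.011),('coltop',.026,.011),('hbot',.0257,.009)]], ((o-L)@u).round(4),((o-L)@v).round(4))
for a,b in [(.0,0),(.0005,.0005),(.001,.0005)]:
    q=proj('wrist',L+a*u+b*v+.00575*(np.outer(np.cos(t),u)+np.outer(np.sin(t),v)),i); print(a,b,q.min(0),q.max(0))
E
```

```text
0 [('tip', np.float64(505.4)), ('tap', np.float64(474.9)), ('shank', np.float64(472.7)), ('col', np.float64(447.6)), ('coltop', np.float64(447.3)), ('hbot', np.float64(452.4))] 0.0004 -0.0006
0.002 [('tip', np.float64(505.5)), ('tap', np.float64(475.0)), ('shank', np.float64(472.7)), ('col', np.float64(447.6)), ('coltop', np.float64(447.3)), ('hbot', np.float64(452.5))] 0.0024 -0.0006
0.003 [('tip', np.float64(505.5)), ('tap', np.float64(475.0)), ('shank', np.float64(472.7)), ('col', np.float64(447.7)), ('coltop', np.float64(447.3)), ('hbot', np.float64(452.5))] 0.0034 -0.0006
0.004 [('tip', np.float64(505.5)), ('tap', np.float64(475.0)), ('shank', np.float64(472.8)), ('col', np.float64(447.7)), ('coltop', np.float64(447.3)), ('hbot', np.float64(452.5))] 0.0044 -0.0006
0.005 [('tip', np.float64(505.5)), ('tap', np.float64(475.0)), ('shank', np.float64(472.8)), ('col', np.float64(447.7)), ('coltop', np.float64(447.3)), ('hbot', np.float64(452.5))] 0.0054 -0.0006
0.0 0 [-38.34553985 517.49130077] [122.37385237 598.06958158]
0.0005 0.0005 [-38.27609777 534.60788734] [ 88.05200806 598.01800727]
0.001 0.0005 [-38.21184051 534.64043052] [ 87.98675311 597.97028371]
```

```bash
sed -i 's/^    c=rot(i\[.orientation.\]).inv().apply(np.array(p)-np.array(i\[.eye.\]))/&.T/' h.py; python3 - <<'E'
from h import *
i=np.load('w6.npy',allow_pickle=True).item(); s=r.sense(); Rt=rot(s['tool_rot']).as_matrix(); g=s['tcp_pos']-.019*Rt[:,2]
x,y,z=Rt.T; t=np.linspace(0,2*np.pi,90)
circ=lambda c,rad:c+rad*(np.outer(np.cos(t),x)+np.outer(np.sin(t),y))
for d in (0,.002,.003,.004,.005):
    o=g-d*x
    print(d,[ (nm,proj('wrist',circ(o+z*h,rad),i)[:,1].min().round(1)) for nm,h,rad in [('tip',.065,.0025),('tap',.056,.005),('shank',.035,.005),('col',.031,.011),('coltop',.026,.011),('hbot',.0257,.009)]], ((o-L)@u).round(4),((o-L)@v).round(4))
for a,b in [(.0,0),(.0005,.0005),(.001,.0005)]:
    q=proj('wrist',L+a*u+b*v+.00575*(np.outer(np.cos(t),u)+np.outer(np.sin(t),v)),i); print(a,b,q.min(0),q.max(0))
E
```

```text
0 [('tip', np.float64(256.4)), ('tap', np.float64(257.1)), ('shank', np.float64(269.1)), ('col', np.float64(261.2)), ('coltop', np.float64(264.4)), ('hbot', np.float64(268.1))] 0.0004 -0.0006
0.002 [('tip', np.float64(259.4)), ('tap', np.float64(260.3)), ('shank', np.float64(272.5)), ('col', np.float64(264.8)), ('coltop', np.float64(268.0)), ('hbot', np.float64(271.7))] 0.0024 -0.0006
0.003 [('tip', np.float64(260.9)), ('tap', np.float64(261.8)), ('shank', np.float64(274.2)), ('col', np.float64(266.5)), ('coltop', np.float64(269.7)), ('hbot', np.float64(273.5))] 0.0034 -0.0006
0.004 [('tip', np.float64(262.4)), ('tap', np.float64(263.3)), ('shank', np.float64(275.9)), ('col', np.float64(268.2)), ('coltop', np.float64(271.5)), ('hbot', np.float64(275.3))] 0.0044 -0.0006
0.005 [('tip', np.float64(263.8)), ('tap', np.float64(264.9)), ('shank', np.float64(277.6)), ('col', np.float64(270.0)), ('coltop', np.float64(273.3)), ('hbot', np.float64(277.0))] 0.0054 -0.0006
0.0 0 [314.38816064 239.92678404] [330.60104803 255.45106074]
0.0005 0.0005 [315.09797137 240.60839231] [331.30249166 256.11647368]
0.001 0.0005 [315.10282205 241.29066321] [331.29885244 256.78249557]
```

carry_out(
  commands=[
    {"linear": [-0.005,0.0025,-0.003],"angular": [0,0,0],"claw": 0},
    {"linear": [-0.005,0.0025,-0.003],"angular": [0,0,0],"claw": 0},
    {"linear": [0.019,0.0015,-0.044],"angular": [0,0,0],"claw": 0},
    {"linear": [0.027,0.001,-0.0585],"angular": [0,0,0],"claw": 0},
    {"linear": [0.027,0.001,-0.0585],"angular": [0,0,0],"claw": 0},
  ],
)

```text
t: 11.75
tcp_pos: [0.593, -0.0163, 0.1736]
tool_rot: [0.257, 0.022, 0.966, -0.005]
force: [0.3, -0.1, -0.2]
width: 0.187
gripper_force: 30.0
```

```bash
python3 - <<'E'
from h import *
s=r.sense(); Rt=rot(s['tool_rot']).as_matrix(); g=s['tcp_pos']-.019*Rt[:,2]; print((g-L)@u,(g-L)@v,(g-L)@n,s['force']@np.c_[u,v,n],s['t'])
i=vision.camera_info('wrist'); w=snap('wrist','w7'); np.save('w7.npy',i,allow_pickle=True)
h=cv2.cvtColor(w,cv2.COLOR_RGB2HSV).astype(int)
def ch(p):
    H,S,V=p
    if S>120 and (H<8 or H>172): return 'R' if V>190 else 'r'
    if S>90 and 12<H<34: return 'y'
    if V<70: return '#'
    return '.' if V>150 else '-'
c=proj('wrist',L,i); print(c); a=int(c[1]);b=int(c[0])
for y in range(a-16,a+28,1): print(y,''.join(ch(h[y,x]) for x in range(b-26,b+27)))
E
```

```text
-0.003535199338856411 0.0010335167913803564 0.058159603494585564 [ 0.12376602 -0.07870149 -0.3581746 ] 11.75
[319.84317157 269.31399398]
253 ----rrrrrrrrrrrrrrrrrrrrrrrrrrrrrrrrrrrrrrrrrrrrrrrrr
254 ----rrrrrrrrrrrrrrrrrrrrrrrrrrrrrrrrrrrrrrrrrrrrrrrrr
255 ----rrrrrrrrrrrrrrrrrrrrrrrrrrrrrrrrrrrrrrrrrrrrrrrrr
256 ----rrrrrrrrrrrrrrrrrrrrrrrrrrrrrrrrrrrrrrrrrrrrrrrrr
257 ----rrrrrrrrrrrrrrrrrrrrrrrrrrrrrrrrrrrrrrrrrrrrrrrrr
258 ----rrrrrrrrrrrrrrrrrrrrrrrrrrrrrrrrrrrrrrrrrrrrrrrrr
259 ----rrrrrrrrrrrRrrrrrrrrrrrrrrrrrrrrrrrrrrrrrrrrrrrr.
260 ----rrrrrrrrrrrRrrrrrrrrrrrrrrrrrrrrrrrrrrrrrrrrrrrr.
261 ----rRRRrrrrrrrrrrrrrrrrr--------rrrrrrrrrrrrrrrrrrr.
262 ---.RRRRRrrrrrrrrrrrrrr-----------rrrrrrrrrrrrrrrrRRr
263 ---.RRRRRRrrrrrrrrrrrr-------------rrrrrrrrrRRrrrRRRR
264 ---.RRRRRRrRrRrrrrrrr---------------rrrrrrrRRRRrrRRRR
265 ---.RRRRRRRRRRRRrrrrr---------------rrrrrrRRRRRRrRRRR
266 ---.RRRRRRRRRRRRrrrr-----------------rrrrrRRRRRRRRRRR
267 ---.RRRRRRRRRRRRrrrr-----------------rrrRRRRRRRRRRRRR
268 ----RRRRRRRRRRRRRrr-------------------rrRRRRRRRRRRRRR
269 ---.RRRRRRRRRRRRRr--------.....
[... 888 characters left out ...]
####
285 --########-...-rrrrrrrrrrrrrrrrrrrrrrrrrrrr----######
286 --########-..-rrrrrrrrrrrrrrrrrrrrrrrrrrrrr----######
287 --########---rrrrrrrrrrrrrrrrrrrrrrrrrrrrrrr---######
288 --#########-rrrrrrrrrrrrrrrrrrrrrrrrrrrrrrrr---######
289 --#########-rrrrrrrrrrrrrrrrrrrrrrrrrrrrrrrr---######
290 --#########-rrrrrrrrrrrrrrrrrrrrrrrrrrrrrrrrr-#######
291 -##########rrrrrrrrrrrrrrrrrrrrrrrrrrrrrrrrrr-#######
292 -##########rrrrrrrrrrrrrrrrrrrrrrrrrrrrrrrrrrr#######
293 -##########rrrrrrrrrrrrrrrrrrrrrrrrrrrrrrrrrrr#######
294 ###########rrrrrrrrrrrrrrrrrrrrrrrrrrrrrrrrrrr-######
295 ###########rrrrrrrrrrrrrrrrrrrrrrrrrrrrrrrrrrr#######
296 ##########-rrrrrrrrrrrrrrrrrrrrrrrrrrrrrrrrrrr-######
```

No contact force with the tip about 7 mm into the ear, so I continue.

carry_out(
  commands=[
    {"linear": [0.005,0,-0.009],"angular": [0,0,0],"claw": 0},
    {"linear": [0.01,-0.0005,-0.0175],"angular": [0,0,0],"claw": 0},
    {"linear": [0.015,-0.0005,-0.026],"angular": [0,0,0],"claw": 0},
    {"linear": [0.015,-0.0005,-0.026],"angular": [0,0,0],"claw": 0},
  ],
)

```text
t: 12.3
tcp_pos: [0.6006, -0.0165, 0.1607]
tool_rot: [0.257, 0.022, 0.966, -0.005]
force: [1.5, -0.2, -1.2]
width: 0.191
gripper_force: 30.0
```

```bash
cat > st.py <<'E'
from h import *
s=r.sense(); Rt=rot(s['tool_rot']).as_matrix(); g=s['tcp_pos']-.019*Rt[:,2]; print('uvn',np.round([(g-L)@u,(g-L)@v,(g-L)@n],4),'F',np.round(s['force']@np.c_[u,v,n],2),'T',np.round(s['ft_torque']@np.c_[u,v,n],2),s['t'])
E
python3 st.py
```

```text
uvn [-0.0034  0.0011  0.0431] F [ 0.73 -0.17 -1.81] T [ 0.01 -0.1   0.01] 12.3
```

carry_out(
  commands=[
    {"linear": [0.005,0,-0.009],"angular": [0,0,0],"claw": 0},
    {"linear": [0.009,0,-0.0155],"angular": [0,0,0],"claw": 0},
    {"linear": [0.012,-0.0005,-0.021],"angular": [0,0,0],"claw": 0},
    {"linear": [0.012,-0.0005,-0.021],"angular": [0,0,0],"claw": 0},
  ],
)

```text
t: 12.8
tcp_pos: [0.6065, -0.0167, 0.1515]
tool_rot: [0.258, 0.022, 0.966, -0.005]
force: [-10.5, 1.0, 18.8]
width: 0.191
gripper_force: 30.0
```

```bash
python3 st.py
```

```text
uvn [-0.0029  0.0012  0.0323] F [ 0.23  0.51 21.53] T [0.11 0.31 0.02] 12.8
```

The collar is seated (21 N along the axis, almost nothing sideways). I release and back off.

carry_out(
  commands=[
    {"linear": [0.0005,0,-0.001],"angular": [0,0,0],"claw": 0},
    {"linear": [0,0,0],"angular": [0,0,0],"claw": 0.5},
    {"linear": [0,0,0],"angular": [0,0,0],"claw": 0.5},
    {"linear": [0,0,0],"angular": [0,0,0],"claw": 0.5},
    {"linear": [-0.04,0.002,0.069],"angular": [0,0,0],"claw": 0.5},
    {"linear": [-0.12,0.005,0.208],"angular": [0,0,0],"claw": 0.5},
    {"linear": [-0.12,0.005,0.208],"angular": [0,0,0],"claw": 0.5},
  ],
)

```text
t: 13.68
tcp_pos: [0.5462, -0.0142, 0.2574]
tool_rot: [0.259, 0.022, 0.966, -0.005]
force: [-0.4, -0.5, -0.8]
width: 0.501
gripper_force: 0.0
```

```bash
python3 - <<'E'
from m import *
i=vision.camera_info('wrist'); w=snap('wrist','w8'); np.save('w8.npy',i,allow_pickle=True); a=snap('side','s8'); b=snap('scene','sc8')
Lh=L+.0006*u+.0007*v
G=Lh+.026*n; print(proj('side',G),proj('scene',G),proj('wrist',Lh+.046*n,i),proj('wrist',Lh,i))
for nm,im,q in (('side',a,proj('side',G)),('scene',b,proj('scene',G)),('wrist',w,proj('wrist',Lh+.04*n,i))):
    h=cv2.cvtColor(im,cv2.COLOR_RGB2HSV).astype(int); k,l,s,c=cv2.connectedComponentsWithStats(red(h[...,0],h[...,1],h[...,2]).astype(np.uint8)); print(nm,[(c[j].round(1),s[j]) for j in range(1,k) if s[j,4]>15 and abs(c[j]-q).max()<60])
print(r.sense()['t'],r.sense()['tcp_pos'])
# tri handle top: last side red extents
rz=lambda x,k:cv2.resize(x,None,fx=k,fy=k,interpolation=cv2.INTER_CUBIC)
q=proj('wrist',Lh+.02*n,i).astype(int)
cv2.imwrite('pics/c8.png',np.hstack([rz(a[185:265,310:390],5),rz(w[q[1]-50:q[1]+50,q[0]-50:q[0]+50],4)])[:,:,::-1])
E
```

```text
[346.5565 219.6603] [343.7373 261.3286] [321.061  245.2137] [321.1122 230.3475]
side [(array([348. , 225.2]), array([337, 212,  25,  28, 311], dtype=int32))]
scene [(array([342.6, 259.4]), array([338, 252,  11,  16,  94], dtype=int32)), (array([349.1, 271.2]), array([341, 266,  16,  10,  70], dtype=int32))]
wrist [(array([321.2, 236.9]), array([304, 213,  34,  41, 550], dtype=int32))]
13.825 [ 0.5465 -0.0143  0.2551]
```

```bash
python3 - <<'E'
from m import *
t=np.linspace(0,2*np.pi,90); i=np.load('w8.npy',allow_pickle=True).item()
Lh=L+.0006*u+.0007*v; ci=lambda h,rad:Lh+h*n+rad*(np.outer(np.cos(t),u)+np.outer(np.sin(t),v))
print('hole side/scene',proj('side',Lh),proj('scene',Lh))
for d in (0,.003,.006,.012):
    print(d,'side min',proj('side',ci(.046+d,.009)).min(0).round(1),'scene min',proj('scene',ci(.046+d,.009)).min(0).round(1),'scene handle bottom max',proj('scene',ci(.0055+d,.009)).max(0).round(1),'wrist max',proj('wrist',ci(.046+d,.009),i).max(0).round(1),'wrist min',proj('wrist',ci(.046+d,.009),i).min(0).round(1))
print('ear corners scene',[proj('scene',Lh+a*u+b*v).round(1) for a in(.017,) for b in (-.015,.015)], 'wrist',[proj('wrist',Lh+.017*u+b*v,i).round(1) for b in (-.015,.015)])
E
```

```text
hole side/scene [351.8103 227.2996] [347.718  270.0455]
0 side min [338.1 209.8] scene min [337.  252.1] scene handle bottom max [350.5 270.7] wrist max [333.  256.5] wrist min [309.2 233.7]
0.003 side min [337.4 208.9] scene min [336.5 251.1] scene handle bottom max [350.  269.7] wrist max [333.1 257.8] wrist min [309.  234.7]
0.006 side min [336.8 207.9] scene min [336. 250.] scene handle bottom max [349.6 268.7] wrist max [333.2 259. ] wrist min [308.9 235.8]
0.012 side min [335.5 206. ] scene min [335.1 248. ] scene handle bottom max [348.7 266.6] wrist max [333.5 261.7] wrist min [308.6 238. ]
ear corners scene [array([349. , 275.2]), array([356.8, 267.1])] wrist [array([304.4, 248.8]), array([337.9, 248.8])]
```

View pics/c8.png

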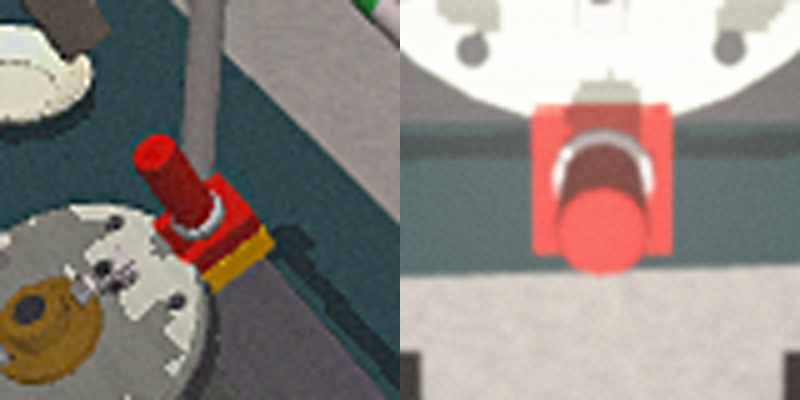

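The pin is upright in the ear with its collar flush in both crops. The lamp is next, starting from a hover above it.

```bash
python3 - <<'E'
from h import *
cmd([.489,.311,.129+.12],[0,1,0],[0,0,-1])
E
```

```text
lin [-0.115, 0.6506, -0.0502] ang [0.0018, 0.0831, 0.007] tcp [0.489 0.311 0.23 ]
```

carry_out(
  commands=[
    {"linear": [-0.115,0.3,0.04],"angular": [0.002,0.083,0.007],"claw": 0.6},
    {"linear": [-0.115,0.3,0.04],"angular": [0.002,0.083,0.007],"claw": 0.6},
    {"linear": [-0.115,0.65,0.0],"angular": [0.002,0.083,0.007],"claw": 0.6},
    {"linear": [-0.115,0.65,-0.05],"angular": [0.002,0.083,0.007],"claw": 0.6},
    {"linear": [-0.115,0.65,-0.05],"angular": [0.002,0.083,0.007],"claw": 0.6},
    {"linear": [-0.115,0.65,-0.05],"angular": [0.002,0.083,0.007],"claw": 0.6},
    {"linear": [-0.115,0.65,-0.05],"angular": [0.002,0.083,0.007],"claw": 0.6},
    {"linear": [-0.115,0.65,-0.05],"angular": [0.002,0.083,0.007],"claw": 0.6},
    {"linear": [-0.115,0.65,-0.05],"angular": [0.002,0.083,0.007],"claw": 0.6},
  ],
)

```text
t: 14.95
tcp_pos: [0.4891, 0.3096, 0.2292]
tool_rot: [-0.001, 0.001, 1.0, 0.001]
force: [-0.6, -1.0, 0.1]
width: 0.6
gripper_force: 0.0
```

```bash
python3 - <<'E'
from m import *
s=r.sense(); print(s['tcp_pos'],s['t'])
i=vision.camera_info('wrist'); w=snap('wrist','w9'); np.save('w9.npy',i,allow_pickle=True)
top=np.array([.4891,.3111,.141]); print('pred top',proj('wrist',top,i)); 
for d in np.eye(3)[:2]: print((proj('wrist',top+.001*d,i)-proj('wrist',top,i)))
h=cv2.cvtColor(w,cv2.COLOR_RGB2HSV).astype(int); c=proj('wrist',top,i).astype(int)
print('models',[(np.round(d['location']),round(d['p'],2)) for d in models.find_in('wrist','lamp_grip')][:2])
def ch(p):
    H,S,V=p
    if V<55: return '#'
    if S<45: return '@' if V>215 else 'o' if V>170 else '+' if V>110 else ':'
    return '.'
for y in range(c[1]-60,c[1]+60,2): print(y,''.join(ch(h[y,x]) for x in range(c[0]-80,c[0]+80,1)))
E
```

```text
[0.4891 0.3096 0.2292] 14.95
pred top [323.3796 242.2372]
[0.0007 1.2735]
[ 1.3258 -0.003 ]
models [(array([325., 217.]), 0.72), (array([296., 350.]), 0.58)]
182 .................................................................::::::::::+o@@@@@@@@@ooooo++...................................................................
184 ................................................................:::::::::::::+o@@@@@@@@@@@o..oo++++.............................................................
186 ...............................................................:::::::::::::::::++@@@@@@@@@@@@@...oo+++.........................................................
188 ...............................................................:::::::::::::::::::::+o@@@@@@@@@@@@@@oooo+++.....................................................
190 ..............................................................::::::::::::::::::::::::::++o@@@@@@@@@@@@@@oooo+..................................................
192 .............................................................::::::::::::::::::::::::::::::::++o@@@@@@@@@@@@@o+++
[... 8257 characters left out ...]
.............###############::::::::::::
294 ::::::::################:............................................................................................................################:::::::::::
296 :::::::#################:............................................................................................................#################::::::::::
298 ::::::##################:............................................................................................................##################:::::::::
300 :::::###################:............................................................................................................###################::::::::
```

The pixel map shows the lamp top as a square centred near (327.6,239.6), i.e. (0.487,0.314), yawed about −0.345 rad with the lens on the −x side. The sides come to about 23.5 mm, as expected.

```bash
python3 - <<'E'
from h import *
a=.345; cmd([.4870,.3143,.129],[np.sin(a),np.cos(a),0],[0,0,-1])
E
```

```text
lin [-0.0044, 0.009, -0.2393] ang [-0.0003, -0.0001, -0.0546] tcp [0.487  0.3143 0.11  ]
```

carry_out(
  commands=[
    {"linear": [-0.004,0.009,0],"angular": [0,0,-0.0545],"claw": 0.6},
    {"linear": [-0.004,0.009,0],"angular": [0,0,-0.0545],"claw": 0.6},
    {"linear": [-0.004,0.009,-0.12],"angular": [0,0,-0.0545],"claw": 0.6},
    {"linear": [-0.004,0.009,-0.239],"angular": [0,0,-0.0545],"claw": 0.6},
    {"linear": [-0.004,0.009,-0.239],"angular": [0,0,-0.0545],"claw": 0.6},
    {"linear": [-0.004,0.009,-0.239],"angular": [0,0,-0.0545],"claw": 0},
    {"linear": [-0.004,0.009,-0.239],"angular": [0,0,-0.0545],"claw": 0},
    {"linear": [-0.004,0.009,-0.239],"angular": [0,0,-0.0545],"claw": 0},
    {"linear": [-0.004,0.009,-0.239],"angular": [0,0,-0.0545],"claw": 0},
    {"linear": [-0.004,0.009,-0.239],"angular": [0,0,-0.0545],"claw": 0},
  ],
)

```text
t: 16.3
tcp_pos: [0.4877, 0.3156, 0.1114]
tool_rot: [0.0, 0.171, 0.985, 0.002]
force: [0.1, -1.1, 7.6]
width: 0.257
gripper_force: 29.8
```

```bash
python3 - <<'E'
from m import *
for k in (1,2,3,4,5,6,7,8):
    im=cv2.imread('pics/w%d.png'%k)[:,:,::-1]; 
    i=np.load('w%d.npy'%k,allow_pickle=True).item()
    h=cv2.cvtColor(np.ascontiguousarray(im),cv2.COLOR_RGB2HSV).astype(int); m=grn(h[...,0],h[...,1],h[...,2]).astype(np.uint8)
    n_,l,s,c=cv2.connectedComponentsWithStats(m)
    for j in range(1,n_):
        if s[j,4]>25: print(k,c[j],s[j],atz('wrist',c[j],.225+.003,i),proj('wrist',[.685,-.0175,.225],i))
E
```

```text
1 [414.0714 427.5143] [407 420  15  16 140] [ 0.6796 -0.0206  0.228 ] [417.3854 422.9269]
4 [562.073  240.5751] [554 233  17  17 233] [ 0.6832 -0.0214  0.228 ] [559.8878 234.0646]
6 [324.087  411.0193] [315 406  19  11 207] [ 0.6851 -0.0205  0.228 ] [328.414  406.2789]
7 [321.5435 445.163 ] [311 443  22   5  92] [ 0.6599 -0.0193  0.228 ] [326.3956 451.8623]
8 [321.4173 358.9528] [315 354  14  10 127] [ 0.6844 -0.0205  0.228 ] [324.9198 355.8707]
```

```bash
cat >> h.py <<'E'
fx=np.array([np.cos(yaw),np.sin(yaw),0]); fy=np.array([-np.sin(yaw),np.cos(yaw),0])
MK=np.array([.6855,-.0205,.225])
def hang(dx,dy,dz,lab=''):   # hook offset from the mark, fixture axes
    return cmd(MK+dx*fx+dy*fy+[0,0,dz+.0254+.019],fy,[0,0,-1],label=lab)
E
python3 - <<'E'
from h import *
hang(-.09,.065,.065,'A'); hang(-.09,.065,.024,'B')
E
```

```text
A lin [0.2213, -0.5346, 0.408] ang [-0.0005, 0.0002, 0.0476] tcp [0.5984 0.0484 0.3154]
B lin [0.2213, -0.5346, 0.326] ang [-0.0005, 0.0002, 0.0476] tcp [0.5984 0.0484 0.2744]
```

carry_out(
  commands=[
    {"linear": [0,0,0.12],"angular": [0,0,0],"claw": 0},
    {"linear": [0,0,0.24],"angular": [0,0,0],"claw": 0},
    {"linear": [0,0,0.36],"angular": [0,0,0.02],"claw": 0},
    {"linear": [0.04,-0.1,0.408],"angular": [0,0,0.047],"claw": 0},
    {"linear": [0.221,-0.535,0.408],"angular": [0,0,0.0475],"claw": 0},
    {"linear": [0.221,-0.535,0.408],"angular": [0,0,0.0475],"claw": 0},
    {"linear": [0.221,-0.535,0.408],"angular": [0,0,0.0475],"claw": 0},
    {"linear": [0.221,-0.535,0.408],"angular": [0,0,0.0475],"claw": 0},
    {"linear": [0.221,-0.535,0.408],"angular": [0,0,0.0475],"claw": 0},
    {"linear": [0.221,-0.535,0.408],"angular": [0,0,0.0475],"claw": 0},
  ],
)

```text
t: 17.55
tcp_pos: [0.5968, 0.048, 0.3137]
tool_rot: [-0.001, 0.023, 1.0, 0.001]
force: [0.4, -0.5, -1.9]
width: 0.261
gripper_force: 30.0
```

```bash
python3 - <<'E'
from m import *
s=r.sense(); print(s['t'],s['tcp_pos'],s['force'],s['width'])
i=vision.camera_info('wrist'); w=snap('wrist','w10'); np.save('w10.npy',i,allow_pickle=True)
h=cv2.cvtColor(w,cv2.COLOR_RGB2HSV).astype(int); m=grn(h[...,0],h[...,1],h[...,2]).astype(np.uint8)
n_,l,st,c=cv2.connectedComponentsWithStats(m)
for j in range(1,n_):
    if st[j,4]>15: print(c[j],st[j],atz('wrist',c[j],.228,i))
print(proj('wrist',MK,i))
snap('side','s10');snap('scene','sc10')
hang(-.09,.065,.024,'B'); hang(-.03,.065,.024,'B2');hang(0,.065,.024,'C'); hang(0,.065,.003,'D')
# grip check: white top of lamp in the wrist view
gc=s['tcp_pos']+[0,0,.0066+.018]; print('grip top pred',proj('wrist',gc,i),proj('wrist',gc+.012*fx,i),proj('wrist',gc-.012*fx,i))
col=int(proj('wrist',gc,i)[0]); print([(y,int(h[y,col,2])) for y in range(225,345,3)])
E
```

```text
17.55 [0.5968 0.048  0.3137] [ 0.3899 -0.4879 -1.8501] 0.2610761725608224
[243.0702 349.2394]
B lin [0.0032, -0.0011, -0.079] ang [-0.0003, -0.0002, -0.0001] tcp [0.5984 0.0484 0.2744]
B2 lin [0.1231, -0.0063, -0.079] ang [-0.0003, -0.0002, -0.0001] tcp [0.6584 0.0457 0.2744]
C lin [0.183, -0.0089, -0.079] ang [-0.0003, -0.0002, -0.0001] tcp [0.6883 0.0444 0.2744]
D lin [0.183, -0.0089, -0.121] ang [-0.0003, -0.0002, -0.0001] tcp [0.6883 0.0444 0.2534]
grip top pred [321.5912 311.1602] [321.6364 334.9592] [321.5442 286.3988]
[(225, 61), (228, 60), (231, 65), (234, 84), (237, 130), (240, 132), (243, 131), (246, 133), (249, 133), (252, 132), (255, 128), (258, 148), (261, 244), (264, 243), (267, 153), (270, 149), (273, 148), (276, 149), (279, 153), (282, 152), (285, 153), (288, 156), (291, 179), (294, 248), (297, 218), (300, 209), (303, 206), (306, 208), (309, 208), (312, 207), (315, 209), (318, 207), (321, 211), (324, 206), (327, 206), (330, 206), (333, 208), (336, 203), (339, 189), (342, 118)]
```

carry_out(
  commands=[
    {"linear": [0.003,-0.001,-0.04],"angular": [0,0,0],"claw": 0},
    {"linear": [0.003,-0.001,-0.079],"angular": [0,0,0],"claw": 0},
    {"linear": [0.003,-0.001,-0.079],"angular": [0,0,0],"claw": 0},
    {"linear": [0.06,-0.004,-0.079],"angular": [0,0,0],"claw": 0},
    {"linear": [0.12,-0.006,-0.079],"angular": [0,0,0],"claw": 0},
    {"linear": [0.15,-0.007,-0.079],"angular": [0,0,0],"claw": 0},
    {"linear": [0.178,-0.009,-0.079],"angular": [0,0,0],"claw": 0},
    {"linear": [0.178,-0.009,-0.079],"angular": [0,0,0],"claw": 0},
  ],
)

```text
t: 18.7
tcp_pos: [0.6865, 0.0433, 0.2742]
tool_rot: [-0.001, 0.022, 1.0, 0.001]
force: [0.0, -0.2, -1.3]
width: 0.256
gripper_force: 30.0
```

```bash
python3 - <<'E'
from m import *
s=r.sense(); print(s['t'],s['tcp_pos'],s['force'],s['width'])
hang(-.0024,.065,.010);hang(-.0024,.065,.003); hang(-.0024,.065,.0)
E
```

```text
18.7 [0.6865 0.0433 0.2742] [ 0.048  -0.2359 -1.2679] 0.25587711769363447
 lin [-0.0012, 0.0025, -0.0277] ang [-0.0002, -0.0003, 0.0001] tcp [0.6859 0.0445 0.2604]
 lin [-0.0012, 0.0025, -0.0417] ang [-0.0002, -0.0003, 0.0001] tcp [0.6859 0.0445 0.2534]
 lin [-0.0012, 0.0025, -0.0477] ang [-0.0002, -0.0003, 0.0001] tcp [0.6859 0.0445 0.2504]
```

carry_out(
  commands=[
    {"linear": [-0.001,0.001,-0.014],"angular": [0,0,0],"claw": 0},
    {"linear": [-0.001,0.001,-0.024],"angular": [0,0,0],"claw": 0},
    {"linear": [-0.001,0.001,-0.024],"angular": [0,0,0],"claw": 0},
  ],
)

```text
t: 19.08
tcp_pos: [0.685, 0.0437, 0.2617]
tool_rot: [-0.001, 0.022, 1.0, 0.001]
force: [0.9, -0.0, -1.6]
width: 0.259
gripper_force: 30.0
```

```bash
python3 - <<'E'
from m import *
s=r.sense(); print(s['t'],s['tcp_pos'],s['force'],s['ft_torque'])
# where is the bar w.r.t. the hook in the side view?
im=snap('side','s11'); c=proj('side',MK+.065*fy); print(c,proj('side',MK))
h=cv2.cvtColor(im,cv2.COLOR_RGB2HSV).astype(int); m=grn(h[...,0],h[...,1],h[...,2]).astype(np.uint8)
n_,l,st,ce=cv2.connectedComponentsWithStats(m); print([(ce[j],st[j]) for j in range(1,n_) if st[j,4]>10])
E
```

```text
19.075 [0.685  0.0437 0.2617] [ 0.8902 -0.0204 -1.5932] [ 0.02   -0.0503  0.0162]
[369.6826 168.1687] [386.3422 183.994 ]
[(array([383.2143, 183.5357]), array([380, 181,   8,   6,  28], dtype=int32))]
```

carry_out(
  commands=[
    {"linear": [0,0,-0.01],"angular": [0,0,0],"claw": 0},
    {"linear": [0,0,-0.018],"angular": [0,0,0],"claw": 0},
    {"linear": [0,0,-0.022],"angular": [0,0,0],"claw": 0},
    {"linear": [0,0,-0.022],"angular": [0,0,0],"claw": 0},
  ],
)

```text
t: 19.62
tcp_pos: [0.6857, 0.0437, 0.2511]
tool_rot: [-0.001, 0.022, 1.0, 0.001]
force: [-0.1, 0.4, -2.3]
width: 0.259
gripper_force: 30.0
```

carry_out(
  commands=[
    {"linear": [0,0,-0.003],"angular": [0,0,0],"claw": 0},
    {"linear": [0,0,-0.006],"angular": [0,0,0],"claw": 0},
    {"linear": [0,0,-0.006],"angular": [0,0,0],"claw": 0},
  ],
)

```text
t: 20.0
tcp_pos: [0.6861, 0.0437, 0.2504]
tool_rot: [0.0, 0.022, 1.0, 0.001]
force: [-3.9, 1.0, 10.1]
width: 0.261
gripper_force: 30.0
```

Contact came exactly at the expected hang height, so the lamp is hooked about 64 mm from the mark. I ease the preload and slide it to the mark.

carry_out(
  commands=[
    {"linear": [-0.001,0,0.004],"angular": [0,0,0],"claw": 0},
    {"linear": [-0.002,-0.025,0.004],"angular": [0,0,0],"claw": 0},
    {"linear": [-0.003,-0.05,0.004],"angular": [0,0,0],"claw": 0},
    {"linear": [-0.005,-0.075,0.004],"angular": [0,0,0],"claw": 0},
    {"linear": [-0.006,-0.1,0.004],"angular": [0,0,0],"claw": 0},
    {"linear": [-0.007,-0.12,0.004],"angular": [0,0,0],"claw": 0},
    {"linear": [-0.007,-0.128,0.004],"angular": [0,0,0],"claw": 0},
    {"linear": [-0.007,-0.128,0.004],"angular": [0,0,0],"claw": 0},
  ],
)

```text
t: 21.0
tcp_pos: [0.6823, -0.0212, 0.2504]
tool_rot: [-0.001, 0.022, 1.0, 0.0]
force: [0.4, -2.2, 1.7]
width: 0.262
gripper_force: 30.0
```

```bash
python3 - <<'E'
from m import *
s=r.sense(); d=s['tcp_pos']-MK; print(s['t'],s['tcp_pos'],s['force'],'fx,fy,dz',d@fx,d@fy,d[2]-.0254)
for nm in('side','scene'):
    im=snap(nm,nm+'12'); h=cv2.cvtColor(im,cv2.COLOR_RGB2HSV).astype(int); m=grn(h[...,0],h[...,1],h[...,2]).astype(np.uint8)
    n_,l,st,ce=cv2.connectedComponentsWithStats(m); print(nm,[(ce[j],st[j]) for j in range(1,n_) if st[j,4]>3],proj(nm,MK))
    # white grip blob near expected place
    g=s['tcp_pos']+[0,0,.0066]; c=proj(nm,g); print('grip pred',c,[(np.round(q['location']),round(q['p'],2)) for q in models.find_in(nm,'lamp_grip')][:2],[(np.round(q['location']),round(q['p'],2)) for q in models.find_in(nm,'lamp_lens')][:2])
E
```

```text
21.0 [ 0.6823 -0.0212  0.2504] [ 0.3828 -2.2313  1.7036] fx,fy,dz -0.003184415958017309 -0.0008529009449894048 4.646491544108705e-05
side [] [386.3422 183.994 ]
grip pred [386.8751 169.9895] [(array([379., 207.]), 0.95)] [(array([380., 209.]), 0.76)]
scene [] [375.3422 263.4022]
grip pred [375.2802 253.6056] [(array([375., 277.]), 0.75), (array([218., 346.]), 0.58)] [(array([376., 276.]), 0.73)]
```

carry_out(
  commands=[
    {"linear": [0,0,0],"angular": [0,0,0],"claw": 0.55},
    {"linear": [0,0,0],"angular": [0,0,0],"claw": 0.55},
    {"linear": [0,0,0],"angular": [0,0,0],"claw": 0.55},
    {"linear": [0,0,0],"angular": [0,0,0],"claw": 0.55},
    {"linear": [0,0,0.05],"angular": [0,0,0],"claw": 0.55},
    {"linear": [0,0,0.15],"angular": [0,0,0],"claw": 0.55},
    {"linear": [-0.1,0,0.25],"angular": [0,0,0],"claw": 0.55},
    {"linear": [-0.2,0,0.25],"angular": [0,0,0],"claw": 0.55},
    {"linear": [-0.3,0,0.25],"angular": [0,0,0],"claw": 0.55},
    {"linear": [-0.3,0,0.25],"angular": [0,0,0],"claw": 0.55},
    {"linear": [-0.3,0,0.25],"angular": [0,0,0],"claw": 0.55},
    {"linear": [-0.3,0,0.25],"angular": [0,0,0],"claw": 0.55},
  ],
)

```text
t: 22.8
tcp_pos: [0.5334, -0.0203, 0.375]
tool_rot: [-0.001, 0.022, 1.0, 0.001]
force: [0.3, -0.5, 0.5]
width: 0.549
gripper_force: 0.0
```

```bash
python3 - <<'E'
from m import *
s=r.sense(); print(s['t'],s['tcp_pos'],s['force'])
i=vision.camera_info('wrist'); w=snap('wrist','w13'); a=snap('side','s13'); b=snap('scene','sc13')
T=MK+[0,0,.05]; print('lamp top pred',proj('wrist',T,i),proj('side',T),proj('scene',T),'mk',proj('wrist',MK,i),proj('side',MK))
for nm,im in (('wrist',w),('side',a),('scene',b)):
    h=cv2.cvtColor(im,cv2.COLOR_RGB2HSV).astype(int)
    c=proj(nm,MK+[0,0,.03],i if nm=='wrist' else None)
    m=((h[...,1]<40)&(h[...,2]>195)).astype(np.uint8)
    n_,l,st,ce=cv2.connectedComponentsWithStats(m); print(nm,c,[(ce[j].round(1),st[j]) for j in range(1,n_) if 30<st[j,4]<6000 and abs(ce[j]-c).max()<50])
    m=red(h[...,0],h[...,1],h[...,2]).astype(np.uint8); c=proj(nm,L+.03*n,i if nm=='wrist' else None)
    n_,l,st,ce=cv2.connectedComponentsWithStats(m); print(' red',[(ce[j].round(1),st[j]) for j in range(1,n_) if 15<st[j,4] and abs(ce[j]-c).max()<50])
y,x=[int(q) for q in proj('side',MK+[0,0,.0])[::-1]]
h=cv2.cvtColor(a,cv2.COLOR_RGB2HSV).astype(int)
def ch(p):
    H,S,V=p
    if S>110 and 50<H<75: return 'G'
    if V<55: return '#'
    if S<45: return '@' if V>195 else 'o' if V>150 else ':'
    return '.'
for yy in range(y-40,y+62,2): print(yy,''.join(ch(h[yy,xx]) for xx in range(x-40,x+45)))
E
```

```text
22.8 [ 0.5334 -0.0203  0.375 ] [ 0.3266 -0.5371  0.4705]
lamp top pred [328.5937 401.135 ] [389.1206 160.9949] [377.5723 248.7253] mk [327.5802 367.1356] [386.3422 183.994 ]
wrist [328.1539 386.3819] [(array([367.2, 352.7]), array([353, 345,  31,  16, 443], dtype=int32)), (array([280.6, 354.4]), array([259, 348,  42,  13, 487], dtype=int32)), (array([327., 364.]), array([312, 363,  31,   3,  87], dtype=int32))]
 red [(array([327.1, 267.7]), array([320, 261,  18,  14, 140], dtype=int32)), (array([325.7, 283.8]), array([315, 273,  24,  16, 186], dtype=int32))]
side [387.9864 170.3839] [(array([353.5, 150.3]), array([348, 148,  13,   6,  48], dtype=int32)), (array([423.5, 216.1]), array([415, 211,  18,  10,  74], dtype=int32))]
 red [(array([348. , 225.2]), array([337, 212,  25,  28, 309], dtype=int32))]
scene [376.6608 254.7244] [(array([407.5, 225. ]), array([403, 222,  10,   7,  46], dtype=int32)), (array([424.3, 239.2]), array([410, 228,  30,  23, 506], dtype=int32)), (array([378.9, 250. ]), array([375, 247,   9,   7,  40], dtype=int32)), (array([338.9, 297.7]), array([333, 291,  14
[... 4067 characters left out ...]
.:..........################:ooo:oo::::::::o:::::::::oo:::::::::::::::
231 ::::::.............#.#..#....#######..........oo::::oo::::o::oo::oo::o:::::::::::o:::
233 ....................#######.....................oo:::o::o:o:::::::::oo:::::::::::::::
235 ..................#######.........................oo:o:::::::::::::::o:::::::::::::::
237 ................::...##.###........................:oo:::::ooo:::::::::::::::::oo::::
239 ::::.........:::::::...####..........................:ooo::::::o:oooo:::::::::::o::::
241 ::::.......::::::::::....###.#..........................:o:::o:::o::o::::::::::o:oo:o
243 :::::#..:::::::::::::::....#####..........................:oo:oo:ooo::::::::::o::::oo
```

The side map shows the lamp hanging upright with its lens on the part's side. In the wrist view the hidden stretch of bar centres on column 327, against 327.6 predicted for the mark. The pin's red blob has not moved.

```bash
python3 -c "
from rig import r
print(r.close_job())"
```

```text
the job is handed in; nothing more can be done
None
```

I handed the job in at about 23 s of the 64 s allowed; no verdict came back, but my last camera checks showed the plate at its station, the pin's collar flush on the ear, and the lamp hanging free and upright on the green mark with its lens towards the part.

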